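# Load the extraction deck tray and lock it

## Robot

A 6-joint arm with a two-finger parallel gripper is mounted at the origin on the work surface. World frame = base frame: x ahead of the robot, y to its left, z up, the work surface at z = 0. Lengths are in mm, angles in rad, forces in N, time in s.
With the tool pointing down it reaches from about 350 to 725 mm from the base axis. Payload 6 kg.
Tool frame: the origin (TCP) lies at the very end of the fingers, on their centre line; the grasp point (between the pads) lies 19 mm behind it; z points along the fingers, y is the direction in which the jaws open and shut (so a half turn about z gives the same grasp; the last joint's range is limited). The gripper opens to 85 mm and grips with 20 to 120 N. Pads are 22 mm wide; open, the fingers measure 114 mm over their backs; the gripper's body (76 mm by 85 mm) begins 54 mm behind the grasp point. The pads swing forward as they close: fully open they stand 13 mm farther back than shut.
Start: joints at [1.581, 0.04, 0.085, 0, -1.615, -0.334], TCP at [190.876, 568.806, 231.261] pointing down, gripper open.
Joint ranges: [-2.56, 2.56], [-1.29, 2.01], [-1.08, 1.49], [-3.29, 1.98], [-2.81, -0.18], [-2.99, 2.99]. Speed limits (rad/s): [2.57, 2.57, 3.01, 3.14, 3.14, 3.14].

## Interface

Orientations are given as a 3x3 rotation matrix whose columns are the frame's x, y, z axes.
In Python, from station import readout, imaging, bot gives the robot as it stands.
- The arm moves only by the shell command python3 -m pendant 'ROWS' [FORCE]. ROWS is JSON, a list of rows, each a list of 3 entries, a list of its own where there are three numbers: the shift along the world's x, y, z in m, then the turn, a rotation vector about the world's x, y, z in rad, then the opening, from 0 (shut) to 1 (fully open). A call has 1 to 12 rows; each row shifts and turns the commanded pose from where the row before left it; what a row does not reach is not made up. A row lasts 1/12 s, in which the tool goes at most 41.7 mm and 7.16 degrees, less where a joint would pass 70% of its speed; a pose out of reach is approached as far as the arm can. A call is refused whole if a number of a shift passes 0.0417 or a number of a turn 0.125, either way. A call with a gripper value outside its range is refused whole. The fingers move at their own pace and stop on an object; FORCE is the grip in N (left out, the last holds). Time passes only in rows, so rows that do not move let the fingers close. It gives the time, the measured TCP pose, the force and the opening at its end, in the units of the state.
- readout.get_state(): the state, without advancing time (a new reading comes with each control period).
- imaging.grab_frame(name): name is "side" or "top" or "wrist"; returns a dict with "pixels" (384x512x3 uint8, red, green, blue), "vfov" (degrees; the focal length in pixels is half the picture's height over the tangent of half this angle, whatever the lens; pixels are square), "cx", "cy" (the principal point, pixels), "pose" (4x4, takes a point from camera to world coordinates). Camera axes: x right, y down, z forward; pixel columns grow to the right and rows downward; lengths in mm; the calibration is good to about 2 mm. A picture is of the moment at which its call begins. There is no depth.
- bot.sign_off(): hands the job in, once; it reports no verdict.
Trained networks look in a picture, given as the dict that the camera call returned (one of the last four; its "shot" number tells which), for a name from the list of things; names that differ only in an ending like _2 or _b are one class to them, and where a whole thing is asked for, a point or a joint stands for the part that bears it (a point fixed in the world has none). Each returns a list of dicts, best first, with "conf" (0 to 1); they miss things now and then, are a little off and sometimes report something else, mostly with a low value. They report only what shows in the picture. A call takes as long as a camera call. They do not tell look-alikes from the thing itself.
- imaging.regions_of(label, picture): "region" (384x512 bool, what is visible of it) and "bbox" ([left, top, right, bottom] in pixels, round what is visible of it).
The state is a dict: "clock": time; "qpos": joint angles; "joint_velocities": joint speeds; "joint_efforts": joint torques, N m; "tcp_pos": TCP position; "tool_rot": TCP orientation; "wrist_force": force on the tool from outside, world axes, zero at the start; "ft_torque": the same for the moment, N m; "gripper_width": opening from 0.0 (shut) to 1.0 (fully open).
Only numpy, scipy, OpenCV 4.12 (cv2) and the standard library are available. Lean on these libraries where they do the work, as an engineer would, in place of code of your own. Each camera call takes 0.05 s, during which the arm holds its last target.

## Task

Load the deck tray for the next extraction run: press the bottle rack and the tube rack fully home, each in the recess cut to its own outline and the right way round, then flip the cam lever over until it snaps shut and the locking bar covers both racks' feet. Set the racks in gently, without dropping or banging them, do not force the lever, and leave the other things on the bench where they are.

Things in the scene. Friction and masses are not known exactly. Their poses are not given: they have to be found in the camera images.
- tray: Aluminium deck tray fixed on the bench: 200 mm along its x (-100 to 100), 230 mm along its y (-150 to +80), top face 24 mm above the bench; origin at bench level, z up. Two dark-floored recesses 14 mm deep, long sides along y, a 40 mm rib between; each has one rack's outline with 2 mm clearance all round. At the -y end stand the cam lever and the flat steel locking bar.
- recess_bottle (a point): Centre of the floor of the bottle rack's recess, 10 mm above the bench, axes as the tray's. 108 mm along y, 70 mm along x, corner at +x +y cut off. Four sprung steel noses stick 4.5 mm out of its long walls, 18 mm above the bench: a rack set down rests on them about 8 mm proud and must be pushed straight down, with about 15 N, until it stops on the floor.
- recess_tube (a point): Centre of the floor of the tube rack's recess, 10 mm above the bench, axes as the tray's. 128 mm along y, 58 mm along x, end at +y half round. The same four sprung noses: push the rack down past them to the floor.
- recess_bottle_key (a point): Where the bottle rack's point bottle_rack_key lies when that rack is home: on the recess floor next to the cut corner.
- recess_tube_key (a point): Where the tube rack's point tube_rack_key lies when that rack is home: on the recess floor at the half round end.
- bottle_rack: Loose grey rack with six white bottle caps (2 by 3), 0.34 kg, upright on the bench. Foot 104 (y) x 66 (x) x 20 mm high, corner at +x +y cut off by 20 mm, lower 6 mm bevelled inwards 3 mm. On it a block 54 mm wide (x), y -38 to +44, 20 to 54 mm high: grip it across x. Caps reach 68 mm. Origin: centre of the underside; home, it meets point recess_bottle with axes along the tray's.
- tube_rack: Loose grey rack with twelve small tube lids (2 by 6), 0.30 kg, upright on the bench. Foot 124 (y) x 54 (x) x 20 mm high, end at +y half round, the other square, lower 6 mm bevelled inwards 3 mm. On it a block 42 mm wide (x), y -46 to +46, 20 to 54 mm high: grip it across x. Lids reach 61 mm. Origin: centre of the underside; home, it meets point recess_tube with axes along the tray's.
- bottle_rack_key (a point): Point on the underside of the bottle rack next to its cut corner (x +23, y +42 mm from its origin).
- tube_rack_key (a point): Point on the underside of the tube rack at the tip of its half round end (y +62 mm from its origin).
- lever (a joint): Angle of the cam lever about an axis along the tray's x: 0 = open, standing up and leaning 0.1 rad towards +y (the racks); grows as it swings up and over towards the tray's -y, so that it is level at 1.67; 1.72 = shut. Below 0.25 it stays where it is left; pushing it needs up to about 8 N at the grip; before the high point at 1.45 it springs back, beyond it it snaps shut by itself.
- lock_bar (a joint): Travel of the locking bar (164 mm along x, top 38 mm above the bench) towards +y, driven by the lever's cam, m: 0 = open, clear of both recesses; 0.008 = shut, its edge over the ends of both racks' feet with 1.5 mm to spare above them. It cannot pass a rack that stands proud.
- lever_pivot (a point): Pivot of the cam lever on the tray, 50 mm above the bench, axes as the tray's.
- lever_grip (a point): Middle of the lever's black grip, 70 mm from the pivot (grip from 50 to 90 mm, 24 mm wide along x, 13 mm thick; the steel arm below it is 16 mm wide and 9 mm thick).
- yellow_rack: Bystander: yellow tube rack 100 x 210 x 31 mm, loose; origin under its centre.
- tip_box: Bystander: pipette tip box 124 x 86 x 66 mm, loose; origin under its centre.
- sample_pot: Bystander: white pot with orange lid, 68 mm across, 78 mm high, loose; origin under its centre.
- pipette: Bystander: pipette lying on the bench, 265 mm along x, 30 mm thick, loose; origin beneath its middle.
- wash_bottle: Bystander: white bottle 62 mm across, 150 mm high, loose; origin under its centre.
- well_plate: Bystander: shallow plate 85 x 127 x 14 mm with 24 wells, loose; origin under its centre.
- timer: Bystander: black bench timer 70 x 85 x 24 mm, loose; origin under its centre.
Things that resemble listed ones, but are neither listed nor needed, are in the scene too. What is shaped like the bottle_rack but pink or turquoise is not meant. Leave any blue or red look-alike of the tube_rack alone.

How it is judged (in metres and radians):
On the way, in this order (a step that is already met when the one before it is completed fails the run):
1. both racks are fully home in their own recesses, right way round, with the lever still open (horizontal distance between bottle_rack and recess_bottle below 0.005 m and z of bottle_rack in the frame of recess_bottle below 0.0025 m and distance between bottle_rack_key and recess_bottle_key below 0.006 m and angle between each of bottle_rack, tube_rack's own z axis and vertical below 0.05 rad and horizontal distance between tube_rack and recess_tube below 0.005 m and z of tube_rack in the frame of recess_tube below 0.0025 m and distance between tube_rack_key and recess_tube_key below 0.006 m and value of joint lever below 0.8 rad), for 0.2 s.
2. the cam lever has snapped shut over both racks (horizontal distance between bottle_rack and recess_bottle below 0.005 m and z of bottle_rack in the frame of recess_bottle below 0.0025 m and distance between bottle_rack_key and recess_bottle_key below 0.006 m and angle between each of bottle_rack, tube_rack's own z axis and vertical below 0.05 rad and horizontal distance between tube_rack and recess_tube below 0.005 m and z of tube_rack in the frame of recess_tube below 0.0025 m and distance between tube_rack_key and recess_tube_key below 0.006 m and value of joint lever above 1.6 rad), for 0.2 s.
At the end, for the whole second after the job is handed in: Both racks sit at rest and level in their own recesses: origin within 5 mm sideways of the recess centre and less than 2.5 mm above its floor, key point within 6 mm of the recess's key point; the lever is shut (beyond 1.6 rad) (all of step 2 and linear speed of each of bottle_rack, tube_rack below 0.02 m/s); the robot touches nothing.
It fails at once if a rack is dropped or knocked flying (faster than 0.5 m/s, a fall of some 13 mm, while the fingers do not hold it) ((linear speed of bottle_rack above 0.5 m/s and contact force between the fingers and bottle_rack below 0.05 N) or (linear speed of tube_rack above 0.5 m/s and contact force between the fingers and tube_rack below 0.05 N)).
It fails at once if a rack is banged into the tray, or the locking bar is forced against it (more than 80 N) (contact force between any of bottle_rack, tube_rack and tray above 80 N).
It fails at once if another thing on the bench is moved by more than 30 mm (distance of any of yellow_rack, tip_box, sample_pot, pipette, wash_bottle, well_plate, timer from where it was at the start of the episode above 0.03 m).
It also fails if it takes over 72 s, if anything falls off the work surface, if the arm or the gripper's body presses on something with over 40 N, if the wrist force passes 120 N, or if a joint passes its speed limit or range.

## Working session

There is one attempt and no reset: what is moved stays moved. The work goes in short steps, Python scripts to look and compute and a shell command to move; the robot and the scene stay as the last step left them, time stands still between calls to the robot, and variables do not carry over. Pictures are saved under pics/ and viewed, and the job is handed in when it is done.

```bash
ls; mkdir -p pics
python3 - <<'E'
from station import readout, imaging, bot
import cv2
for n in ["top","side","wrist"]:
    f=imaging.grab_frame(n); print(n,f['vfov'],f['cx'],f['cy'],f['pose'].round(3).tolist() if hasattr(f['pose'],'round') else f['pose'])
    cv2.imwrite(f'pics/{n}0.png',f['pixels'][:,:,::-1])
print(readout.get_state())
E
```

```text
pics
top 44.477172553274634 256.46165352636666 186.45486329029094 [[-0.008, -0.989, 0.147, 284.653], [-1.0, 0.012, 0.02, -7.517], [-0.022, -0.147, -0.989, 1691.172], [0.0, 0.0, 0.0, 1.0]]
side 46.157846506058725 258.64881055997716 187.84190702981095 [[0.881, -0.27, 0.389, -124.479], [-0.474, -0.513, 0.716, -1233.624], [0.007, -0.815, -0.58, 1128.035], [0.0, 0.0, 0.0, 1.0]]
wrist 70.71976134527837 256.7335550646883 189.94417987019733 [[-0.318, -0.9, -0.299, 266.921], [-0.948, 0.302, 0.1, 542.876], [0.001, 0.315, -0.949, 372.674], [0.0, 0.0, 0.0, 1.0]]
{'clock': 0.15, 'qpos': array([ 1.58072684e+00,  4.07030499e-02,  8.40638877e-02, -2.67052559e-04,
       -1.61549641e+00, -3.33704384e-01]), 'joint_velocities': array([ 0.00097916, -0.00269404,  0.00209167,  0.00181007, -0.00056097,
       -0.00099586]), 'joint_efforts': array([-3.10488263e-03, -3.68619597e+01,  3.47693467e+01,  6.93602487e+00,
       -4.24818863e-03,  5.25109982e-06]), 'tcp_pos': array([190.77033436, 568.6146539 , 230.51835223]), 'tool_rot': array([[ 9.48045292e-01, -3.18135287e-01, -2.53473474e-04],
       [-3.18135333e-01, -9.48044360e-01, -1.34182819e-03],
       [ 1.86578798e-04,  1.35275276e-03, -9.99999068e-01]]), 'wrist_force': array([-1.18300741,  0.22070937, -0.78785331]), 'ft_torque': array([ 0.02419994, -0.03123   , -0.0767879 ]), 'gripper_width': 0.9989313550032474}
```

View pics/top0.png

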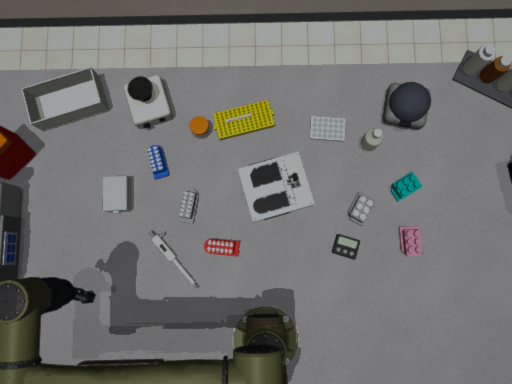

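View pics/side0.png

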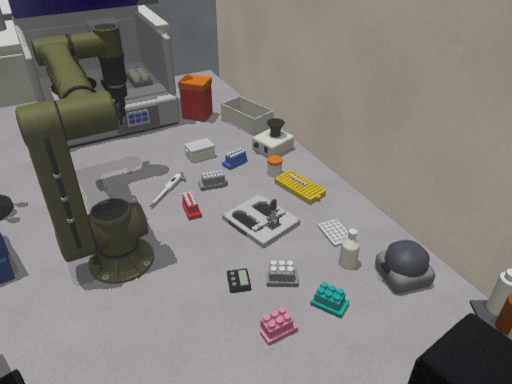

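View pics/wrist0.png

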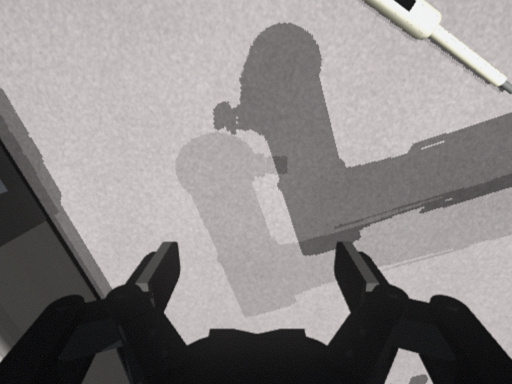

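The top view shows these candidates for the racks:
- **Bottle rack:** grey with white caps at (361,208). Its look-alikes are turquoise at (406,186) and pink at (411,241).
- **Tube rack:** grey at (188,206). Its look-alikes are blue at (157,161) and red at (222,247).

The tray is at (276,187), with the lever near (293,180). I choose the grey ones and will check them in a crop.

```bash
cat > h.py <<'E'
import numpy as np, cv2
from station import readout, imaging, bot
def f_of(f): return f['pixels'].shape[0]/2/np.tan(np.radians(f['vfov'])/2)
def ray(f,u,v):
    P=np.array(f['pose']); d=P[:3,:3]@np.array([(u-f['cx'])/f_of(f),(v-f['cy'])/f_of(f),1]); return P[:3,3],d
def onz(f,u,v,z):
    o,d=ray(f,u,v); return o+d*(z-o[2])/d[2]
def proj(f,p):
    P=np.array(f['pose']); q=(np.atleast_2d(p)-P[:3,3])@P[:3,:3]
    return np.c_[q[:,0]/q[:,2]*f_of(f)+f['cx'], q[:,1]/q[:,2]*f_of(f)+f['cy']]
def save(f,name,crop=None,s=1):
    im=f['pixels'][:,:,::-1].copy()
    if crop: x0,y0,x1,y1=crop; im=im[y0:y1,x0:x1]
    if s!=1: im=cv2.resize(im,None,fx=s,fy=s,interpolation=cv2.INTER_CUBIC)
    cv2.imwrite('pics/'+name+'.png',im)
E
python3 - <<'E'
from h import *
f=imaging.grab_frame('top')
save(f,'topcrop',(140,130,440,270),2.6)
for n,z in [('tray',24),('bottle_rack',40),('tube_rack',40),('lever_grip',80),('yellow_rack',20),('tip_box',60),('sample_pot',70),('pipette',10),('wash_bottle',100),('well_plate',10),('timer',20)]:
    for r in imaging.regions_of(n,f)[:3]:
        ys,xs=np.nonzero(r['region']); 
        print(n,round(r['conf'],2),r['bbox'],onz(f,xs.mean(),ys.mean(),z).round(0), onz(f,xs.min(),ys.max(),z).round(0)[:2], onz(f,xs.max(),ys.min(),z).round(0)[:2])
E
```

```text
tray 0.71 [237.5, 152.7, 313.7, 218.9] [531. -41.  24.] [413.  93.] [ 653. -175.]
bottle_rack 0.88 [389.8, 170.9, 422.9, 201.2] [ 525. -500.   40.] [ 477. -447.] [ 575. -557.]
bottle_rack 0.83 [399.4, 224.0, 423.1, 257.1] [ 335. -506.   40.] [ 285. -465.] [ 384. -546.]
bottle_rack 0.69 [347.2, 190.5, 376.2, 223.3] [ 449. -337.   40.] [ 390. -293.] [ 506. -388.]
tube_rack 0.78 [148.0, 145.4, 168.9, 179.6] [626. 383.  40.] [566. 418.] [689. 349.]
tube_rack 0.67 [204.2, 237.5, 238.1, 255.6] [318. 151.  40.] [291. 211.] [345.  93.]
tube_rack 0.64 [178.5, 189.4, 197.6, 222.5] [463. 269.  40.] [407. 304.] [524. 235.]
lever_grip 0.42 [238.4, 153.4, 318.0, 220.7] [524. -40.  80.] [409.  90.] [ 644. -177.]
lever_grip 0.41 [287.7, 170.0, 299.2, 182.8] [ 548. -101.   80.] [535. -87.] [ 567. -112.]
yellow_rack 0.64 [213.2, 99.5, 278.3, 139.9] [783.  73.  20.] [711. 184.] [856. -37.]
tip_box 0.78 [102.4, 174.3, 130.0, 213.0] [508. 520.  60.] [443. 569.] [574. 471.]
sample_pot 0.61 [190.3, 112.7, 208.4, 142.5] [743. 227.  70.] [703. 261.] [786. 193.]
pipette 0.77 [149.4, 233.9, 195.1, 286.2] [292. 337.  10.] [184. 409.] [376. 245.]
wash_bottle 0.86 [360.4, 130.3, 381.8, 151.0] [ 682. -373.  100.] [ 644. -333.] [ 718. -412.]
well_plate 0.93 [310.5, 117.6, 345.7, 140.5] [ 747. -236.   10.] [ 705. -171.] [ 790. -302.]
well_plate 0.51 [236.9, 154.3, 315.9, 222.1] [533. -42.  10.] [407.  94.] [ 656. -184.]
timer 0.94 [333.6, 232.1, 362.0, 260.5] [ 316. -286.   20.] [ 273. -239.] [ 359. -334.]
```

View pics/topcrop.png

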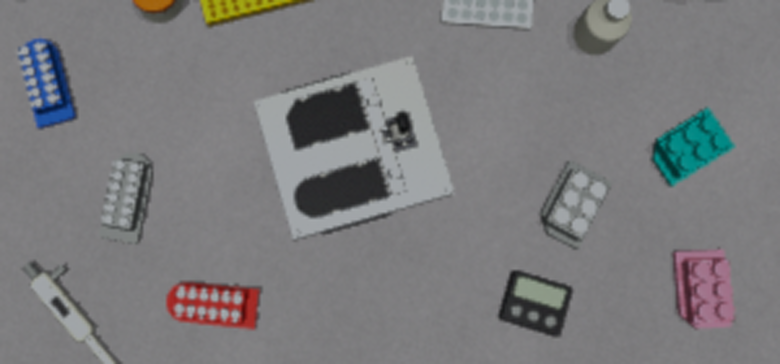

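```bash
python3 -m pendant '[[[0.031,-0.031,0],[0,0,0],1],[[0.031,-0.031,0],[0,0,0],1],[[0.031,-0.031,0],[0,0,0],1],[[0.031,-0.031,0],[0,0,0],1],[[0.031,-0.031,0],[0,0,0],1],[[0.031,-0.031,0],[0,0,0],1],[[0.031,-0.031,0],[0,0,0],1],[[0.031,-0.031,0],[0,0,0],1],[[0.031,-0.031,0],[0,0,0],1],[[0.031,-0.031,0],[0,0,0],1],[[0,0,0],[0,0,0],1],[[0,0,0],[0,0,0],1]]'
cat > look.py <<'E'
import sys
from h import *
f=imaging.grab_frame('wrist'); save(f,sys.argv[1],None,1.5)
import pickle; pickle.dump(f,open('pics/'+sys.argv[1]+'.pkl','wb'))
s=readout.get_state(); print(s['clock'],s['tcp_pos'].round(1),s['qpos'].round(3),s['wrist_force'].round(1))
for n in sys.argv[2:]:
    for r in imaging.regions_of(n,f)[:2]: print(n,r['conf'],r['bbox'])
E
python3 look.py w1 tube_rack
```

```text
clock: 1.75
tcp_pos: [486.7, 272.3, 231.0]
tool_rot: [[0.947, -0.322, -0.0], [-0.322, -0.947, -0.0], [-0.0, 0.0, -1.0]]
wrist_force: [-0.7, -0.4, 0.3]
gripper_width: 1.001
1.8 [485.9 273.5 231.1] [ 0.873 -0.072 -0.027 -0.    -1.617  0.372] [-0.4 -0.7 -0.1]
tube_rack 0.86 [70.3, 32.5, 179.8, 137.3]
tube_rack 0.83 [240.6, 128.3, 286.4, 221.1]
```

View pics/w1.png

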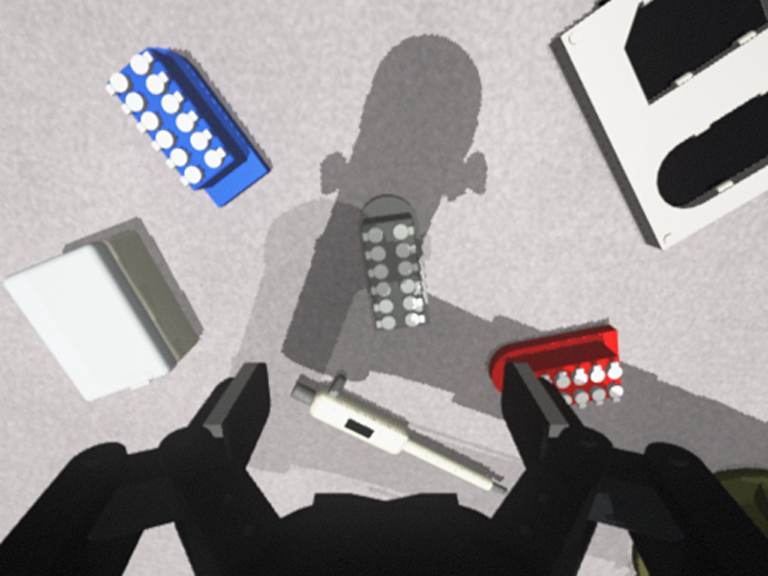

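The wrist view shows the grey tube rack at (393,265) with its half-round end up in the picture, towards world +x. The red look-alike is at (560,365) and the blue one at (185,130). I'll fit its pose from the network mask.

```bash
cat > fit.py <<'E'
from h import *
from scipy.optimize import minimize
def tube_parts():
    t=np.linspace(0,np.pi,15)
    def foot(i): 
        r=27-i; return np.array([[27-i,-62+i],*[[r*np.cos(a),35+r*np.sin(a)] for a in t],[-27+i,-62+i]])
    blk=np.array([[21,-46],[21,46],[-21,46],[-21,-46]])
    lid=np.array([[17,-42],[17,42],[-17,42],[-17,-42]])
    return [(foot(0),20),(foot(0),6),(foot(3),0)],[(blk,20),(blk,54)],[(lid,61)]
def bottle_parts():
    def foot(i):
        a,b=33-i,52-i; return np.array([[a,-b],[a,32+.41*0],[13,b],[-a,b],[-a,-b]])
    blk=np.array([[27,-38],[27,44],[-27,44],[-27,-38]])
    lid=np.array([[23,-34],[23,40],[-23,40],[-23,-34]])
    return [(foot(0),20),(foot(0),6),(foot(3),0)],[(blk,20),(blk,54)],[(lid,68)]
def place(poly,z,x,y,yaw,z0=0):
    c,s=np.cos(yaw),np.sin(yaw); p=poly@np.array([[c,s],[-s,c]])+[x,y]
    return np.c_[p,np.full(len(p),z+z0)]
def groups(kind): return tube_parts() if kind=='tube' else bottle_parts()
def mask(f,kind,x,y,yaw,z0=0,ss=4):
    m=np.zeros((384*ss,512*ss),np.uint8)
    for g in groups(kind)[:2]:
        pts=np.vstack([proj(f,place(p,z,x,y,yaw,z0)) for p,z in g])
        cv2.fillConvexPoly(m,cv2.convexHull(((pts+.5)*ss).astype(np.float32)).astype(np.int32),1)
    if len(groups(kind))>2:
        g=groups(kind)[1][1:]+groups(kind)[2]
        pts=np.vstack([proj(f,place(p,z,x,y,yaw,z0)) for p,z in g])
        cv2.fillConvexPoly(m,cv2.convexHull(((pts+.5)*ss).astype(np.float32)).astype(np.int32),1)
    return cv2.resize(m.astype(np.float32),(512,384),interpolation=cv2.INTER_AREA)
def fit(f,kind,reg,x0,z0=0,ign=None):
    R=reg.astype(np.float32); w=np.ones_like(R) if ign is None else (~ign).astype(np.float32)
    def cost(p): 
        return (w*np.abs(mask(f,kind,p[0],p[1],p[2]/50,z0)-R)).sum()/R.sum()
    best=None
    for d in [0,.1,-.1]:
        sim=np.array([x0]*4,float); sim[:,2]=(x0[2]+d)*50
        for i in range(3): sim[i+1,i]+=6
        r=minimize(cost,sim[0],method='Nelder-Mead',options=dict(initial_simplex=sim,xatol=.05,fatol=1e-5))
        if best is None or r.fun<best.fun: best=r
    return best.x[0],best.x[1],best.x[2]/50,best.fun
def overlay(f,kind,x,y,yaw,name,z0=0,crop=None,s=4):
    im=f['pixels'][:,:,::-1].copy(); 
    x0,y0,x1,y1=crop or (0,0,512,384)
    im=cv2.resize(im[y0:y1,x0:x1],None,fx=s,fy=s,interpolation=cv2.INTER_CUBIC)
    cols=[(0,0,255),(0,255,0),(255,0,0)]
    for g,c in zip(groups(kind),cols):
        for p,z in g:
            q=(proj(f,place(p,z,x,y,yaw,z0))-[x0,y0]+.5)*s-.5
            cv2.polylines(im,[q.round().astype(np.int32)],True,c,1)
    cv2.imwrite('pics/'+name+'.png',im)
E
python3 - <<'E'
from fit import *
f=imaging.grab_frame('wrist')
for r in imaging.regions_of('tube_rack',f)[:3]:
    b=r['bbox']; print(b)
    if 220<b[0]<280:
        c=onz(f,(b[0]+b[2])/2,(b[1]+b[3])/2,25); p=fit(f,'tube',r['region'],[c[0],c[1],np.radians(-100)]); print(p,np.degrees(p[2]))
        overlay(f,'tube',*p[:3],'ov1',crop=(200,100,330,250))
E
```

```text
[328.7, 215.6, 413.5, 268.6]
[71.4, 31.9, 180.6, 133.3]
[238.7, 126.6, 288.0, 219.6]
(np.float64(468.4137696177746), np.float64(271.3444868010882), np.float64(-1.7590041122308637), np.float64(0.021766988560557365)) -100.78351177698468
```

View pics/ov1.png

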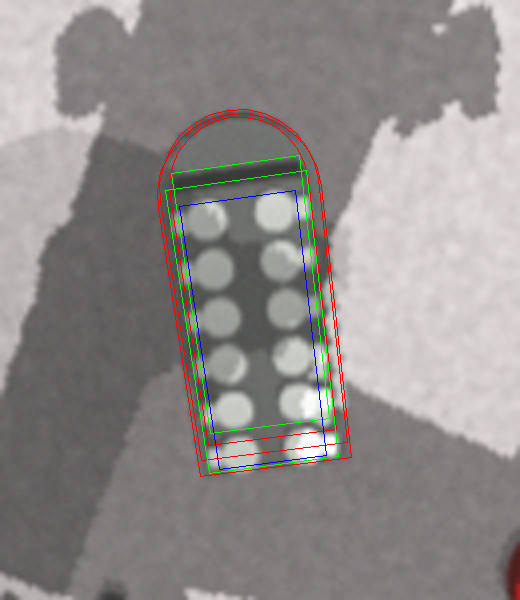

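```bash
python3 -m pendant '[[[0,0,0],[0,0,-0.125],1],[[0,0,0],[0,0,-0.125],1],[[0,0,0],[0,0,-0.125],1],[[0,0,0],[0,0,-0.125],1],[[0,0,0],[0,0,-0.125],1],[[0,0,0],[0,0,-0.125],1],[[0,0,0],[0,0,-0.125],1],[[0,0,0],[0,0,-0.125],1],[[0,0,0],[0,0,-0.125],1],[[0,0,0],[0,0,-0.125],1],[[0,0,0],[0,0,-0.125],1],[[0,0,0],[0,0,-0.125],1]]' && python3 -m pendant '[[[-0.010,0,-0.01],[0,0,-0.125],1],[[-0.010,0,-0.01],[0,0,-0.125],1],[[0,0,-0.01],[0,0,-0.125],1],[[0,0,-0.01],[0,0,-0.125],1],[[0,0,-0.01],[0,0,-0.125],1],[[0,0,-0.01],[0,0,-0.125],1],[[0,0,-0.01],[0,0,-0.125],1],[[0,0,0],[0,0,-0.125],1],[[0,0,0],[0,0,-0.125],1],[[0,0,0],[0,0,-0.125],1],[[0,0,0],[0,0,-0.125],1],[[0,0,0],[0,0,-0.125],1]]' && python3 -m pendant '[[[0,0,0],[0,0,0],1],[[0,0,0],[0,0,0],1]]'
python3 look.py w2
python3 - <<'E'
from fit import *
f=imaging.grab_frame('wrist')
b0=proj(f,[[468,271,30]])[0]; print(b0)
for r in imaging.regions_of('tube_rack',f)[:4]:
    b=r['bbox']; print(b,r['conf'])
    if b[0]<b0[0]<b[2] and b[1]<b0[1]<b[3]:
        p=fit(f,'tube',r['region'],[468,271,np.radians(-100.8)]); print(p,np.degrees(p[2]))
        overlay(f,'tube',*p[:3],'ov2',crop=(int(b[0])-15,int(b[1])-15,int(b[2])+15,int(b[3])+15))
E
```

```text
clock: 2.95
tcp_pos: [484.6, 275.5, 231.5]
tool_rot: [[-0.254, -0.967, 0.0], [-0.967, 0.254, 0.0], [-0.0, 0.0, -1.0]]
wrist_force: [-0.1, 0.1, 0.5]
gripper_width: 1.004
clock: 3.95
tcp_pos: [464.6, 275.4, 161.4]
tool_rot: [[-0.983, 0.185, 0.0], [0.185, 0.983, 0.0], [-0.0, 0.0, -1.0]]
wrist_force: [0.5, -0.5, -0.9]
gripper_width: 0.998
clock: 4.12
tcp_pos: [464.9, 275.1, 161.4]
tool_rot: [[-0.984, 0.176, 0.0], [0.176, 0.984, 0.0], [-0.0, 0.0, -1.0]]
wrist_force: [0.1, 0.2, 0.9]
gripper_width: 0.998
4.1667 [465.  274.9 161.4] [ 0.906 -0.117 -0.195 -0.    -1.493 -2.654] [-0.   0.1  0.2]
[253.49654657 184.90978246]
[228.1, 119.5, 280.9, 232.4] 0.91
(np.float64(466.91590817142423), np.float64(270.9675808391446), np.float64(-1.7684885969720658), np.float64(0.023222792893648148)) -101.32693272351179
[19.2, 14.8, 172.2, 84.2] 0.9
[329.0, 238.5, 390.1, 279.8] 0.59
```

View pics/ov2.png

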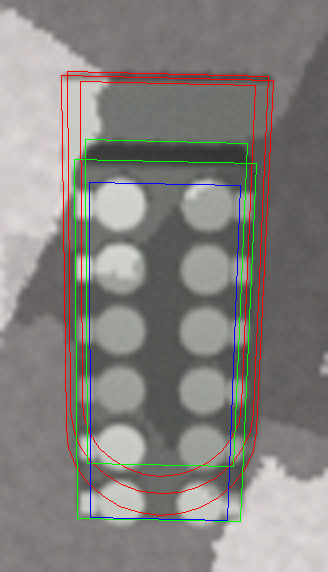

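```bash
python3 -m pendant '[[[0.003,-0.004,-0.02],[0,0,-0.015],1],[[0,0,-0.02],[0,0,0],1],[[0,0,-0.02],[0,0,0],1],[[0,0,-0.02],[0,0,0],1],[[0,0,-0.02],[0,0,0],1],[[0,0,-0.015],[0,0,0],1],[[0,0,-0.015],[0,0,0],1],[[0,0,-0.009],[0,0,0],1],[[0,0,0],[0,0,0],1],[[0,0,0],[0,0,0],1],[[0,0,0],[0,0,0],1]]' && python3 -m pendant '[[[0,0,0],[0,0,0],0.3],[[0,0,0],[0,0,0],0.3],[[0,0,0],[0,0,0],0.3],[[0,0,0],[0,0,0],0.3],[[0,0,0],[0,0,0],0.3],[[0,0,0],[0,0,0],0.3],[[0,0,0],[0,0,0],0.3],[[0,0,0],[0,0,0],0.3]]' 60
python3 look.py w3
```

```text
clock: 5.18
tcp_pos: [469.1, 270.6, 23.5]
tool_rot: [[-0.981, 0.195, 0.001], [0.195, 0.981, 0.001], [-0.001, 0.001, -1.0]]
wrist_force: [-0.5, -0.2, 0.5]
gripper_width: 0.998
clock: 5.85
tcp_pos: [468.8, 270.6, 23.0]
tool_rot: [[-0.981, 0.196, 0.001], [0.196, 0.981, 0.001], [-0.001, 0.001, -1.0]]
wrist_force: [-0.8, 0.4, 4.7]
gripper_width: 0.487
5.9 [468.9 270.6  23. ] [ 0.895 -0.04  -0.38   0.    -1.23  -2.663] [-1.4  0.7  5.6]
```

View pics/w3.png

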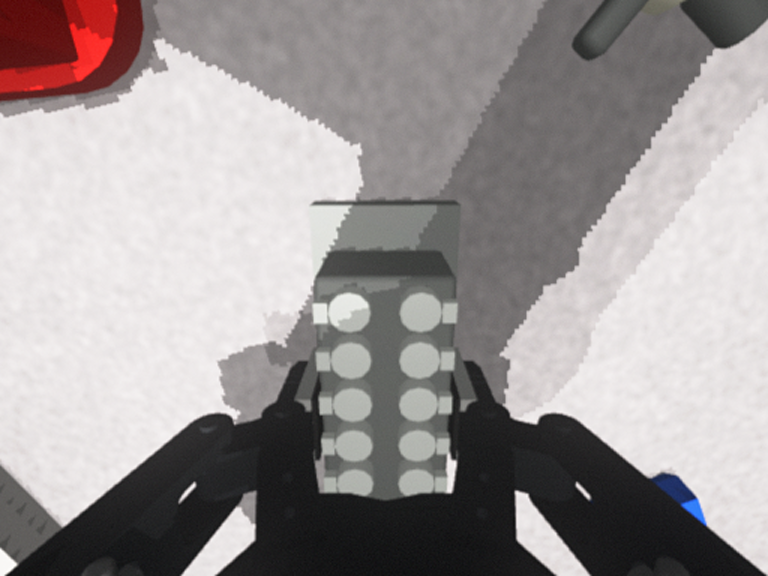

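The jaws are holding the tube rack at an opening of about 41 mm, which matches its 42 mm block. Next I lift it, turn it and carry it to the tray.

```bash
python3 -m pendant '[[[0,0,0.01],[0,0,0],0.3],[[0,0,0.02],[0,0,0],0.3],[[0,0,0.02],[0,0,0],0.3],[[0,0,0.02],[0,0,0],0.3],[[0,0,0.02],[0,0,0.06],0.3],[[0,0,0.02],[0,0,0.125],0.3],[[0,0,0.02],[0,0,0.125],0.3],[[0,-0.01,0.02],[0,0,0.125],0.3],[[-0.004,-0.015,0],[0,0,0.125],0.3],[[-0.004,-0.015,0],[0,0,0.125],0.3],[[-0.004,-0.015,0],[0,0,0.125],0.3],[[-0.004,-0.015,0],[0,0,0.125],0.3]]' && python3 -m pendant '[[[-0.004,-0.015,0],[0,0,0.125],0.3],[[-0.004,-0.015,0],[0,0,0.125],0.3],[[-0.004,-0.015,0],[0,0,0.125],0.3],[[-0.004,-0.015,0],[0,0,0.125],0.3],[[-0.002,-0.010,0],[0,0,0.125],0.3],[[0,-0.006,0],[0,0,0.125],0.3],[[0,0,0],[0,0,0.125],0.3],[[0,0,0],[0,0,0.125],0.3],[[0,0,0],[0,0,0.065],0.3],[[0,0,0],[0,0,0],0.3],[[0,0,0],[0,0,0],0.3],[[0,0,0],[0,0,0],0.3]]'
python3 look.py w4
```

```text
clock: 6.9
tcp_pos: [451.6, 199.1, 171.3]
tool_rot: [[-0.736, -0.677, -0.002], [-0.677, 0.736, -0.001], [0.003, 0.001, -1.0]]
wrist_force: [0.1, -0.1, -3.4]
gripper_width: 0.484
clock: 7.9
tcp_pos: [434.2, 124.0, 171.9]
tool_rot: [[0.228, -0.974, -0.001], [-0.974, -0.228, -0.0], [0.0, 0.001, -1.0]]
wrist_force: [0.1, -0.4, -2.3]
gripper_width: 0.484
7.95 [434.3 124.1 172. ] [ 0.728 -0.369 -0.384 -0.    -1.557 -0.498] [-0.2  0.3 -2.7]
```

View pics/w4.png

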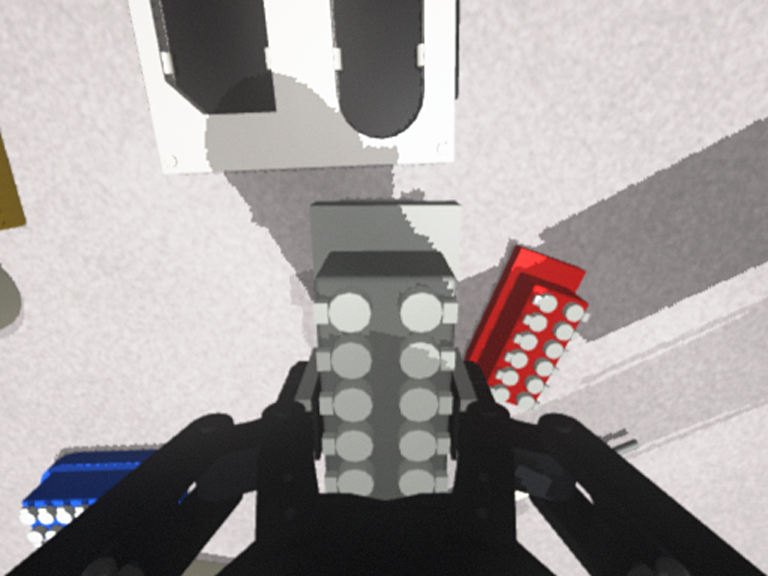

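```bash
python3 -m pendant '[[[0.002,-0.006,0.02],[0,0,0],0.3],[[0.002,-0.006,0.025],[0,0,0],0.3],[[0.002,-0.006,0.025],[0,0,0],0.3],[[0.001,-0.006,0.025],[0,0,0],0.3],[[0,-0.006,0.02],[0,0,0],0.3],[[0,0,0],[0,0,0],0.3],[[0,0,0],[0,0,0],0.3],[[0,0,0],[0,0,0],0.3]]'
python3 look.py w5 tray
```

```text
clock: 8.62
tcp_pos: [441.1, 94.4, 285.9]
tool_rot: [[0.229, -0.973, -0.002], [-0.973, -0.229, -0.0], [-0.0, 0.002, -1.0]]
wrist_force: [0.1, 0.0, -3.7]
gripper_width: 0.482
8.6667 [441.   94.4 285.5] [ 6.61e-01 -3.44e-01 -1.58e-01 -1.00e-03 -1.76e+00 -4.29e-01] [ 0.7 -0.2 -3. ]
tray 0.76 [131.5, 0.8, 288.5, 132.1]
```

View pics/w5.png

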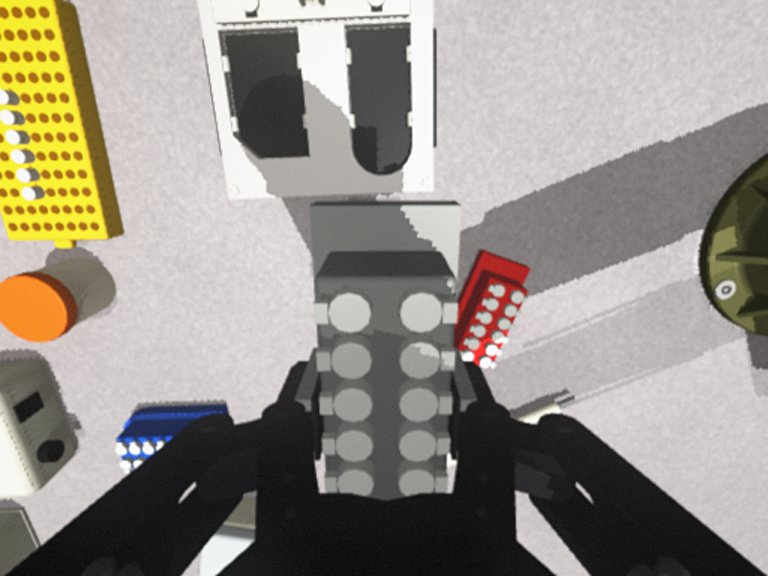

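```bash
cat > tray.py <<'E'
from fit import *
t=np.linspace(0,np.pi,25)
RT=np.array([[29,-64],*[[29*np.cos(a),35+29*np.sin(a)] for a in t],[-29,-64]])
# bottle: 108x70, cut corner: foot offset 2mm outward (cut line moved 2mm along its normal)
c=20+4-2*np.sqrt(2)  # chamfer legs of offset outline
RB=np.array([[35,-54],[35,54-c],[35-c,54],[-35,54],[-35,-54]])
def vis(f,poly,x,y,yaw,ss=4):
    ms=[]
    for z in (24,10):
        m=np.zeros((384*ss,512*ss),np.uint8)
        q=(proj(f,place(poly,z,x,y,yaw))+.5)*ss
        cv2.fillPoly(m,[q.round().astype(np.int32)],1); ms.append(m)
    return cv2.resize((ms[0]&ms[1]).astype(np.float32),(512,384),interpolation=cv2.INTER_AREA)
def fitrec(f,poly,x0,thr,win=45,gray=None):
    g=cv2.cvtColor(f['pixels'],cv2.COLOR_RGB2GRAY).astype(np.float32)
    D=np.clip((thr[1]-g)/(thr[1]-thr[0]),0,1)
    near=cv2.dilate((vis(f,poly,*x0)>0).astype(np.uint8),np.ones((15,15)))>0
    def cost(p): return (near*np.abs(vis(f,poly,p[0],p[1],p[2]/50)-D)).sum()/(vis(f,poly,*x0).sum())
    s=np.array([[x0[0],x0[1],x0[2]*50]]*4,float)
    for i in range(3): s[i+1,i]+=5
    r=minimize(cost,s[0],method='Nelder-Mead',options=dict(initial_simplex=s,xatol=.03,fatol=1e-6))
    return r.x[0],r.x[1],r.x[2]/50,r.fun
def ovrec(f,items,name,crop,s=4):
    x0,y0,x1,y1=crop
    im=cv2.resize(f['pixels'][y0:y1,x0:x1,::-1].copy(),None,fx=s,fy=s,interpolation=cv2.INTER_CUBIC)
    for poly,p in items:
        for z,c in ((24,(0,0,255)),(10,(0,255,0))):
            q=(proj(f,place(poly,z,*p[:3]))-[x0,y0]+.5)*s-.5
            cv2.polylines(im,[q.round().astype(np.int32)],True,c,1)
    cv2.imwrite('pics/'+name+'.png',im)
E
python3 - <<'E'
from tray import *
import pickle
f=pickle.load(open('pics/w5.pkl','rb'))
g=cv2.cvtColor(f['pixels'],cv2.COLOR_RGB2GRAY)
print(g[50,145:290:5]); print(g[85,145:290:5]); print(g[40,145:290:5])
c1=onz(f,253,65,10);c2=onz(f,177,62,10);print(c1,c2)
o=[]
for poly,cc in ((RT,c1),(RB,c2)):
    p=fitrec(f,poly,[cc[0],cc[1],np.radians(14)],(55,95)); print(np.round(p,4),np.degrees(p[2])); o.append((poly,p))
a=np.array(o[0][1]);b=np.array(o[1][1]); d=b[:2]-a[:2]; yw=(a[2]+b[2])/2
print('sep',np.hypot(*d),'in tray axes',d@[np.cos(yw),np.sin(yw)],d@[-np.sin(yw),np.cos(yw)])
ovrec(f,o,'ov5',(130,0,300,140),4)
E
```

```text
[243  97  62  63  60  62  64  62  59  53  64  81 248 249 248 249 249 252
  76  78  75  78  78  78  77  76 250 249 249]
[231 245 244  54  50  50  48  50  48  47  47  45 169 176 176 176 176 177
 165  49  55  63  82  83  82  83 247 249 250]
[243 238  61  60  60  63  66  65  63  68  69 247 248 248 249 248 249 237
  77  75  76  75  76  76  76  77 249 249 249]
[474.50568959 -28.66841504  10.        ] [579.41554571  -7.86014412  10.        ]
[ 4.722277e+02 -2.136260e+01  2.641000e-01  5.224000e-01] 15.13339827122845
[ 5.756402e+02 -2.852600e+00  2.636000e-01  1.725000e-01] 15.103054916658191
sep 105.0560310614826 in tray axes 104.66101186056208 -9.10177228425765
```

View pics/ov5.png

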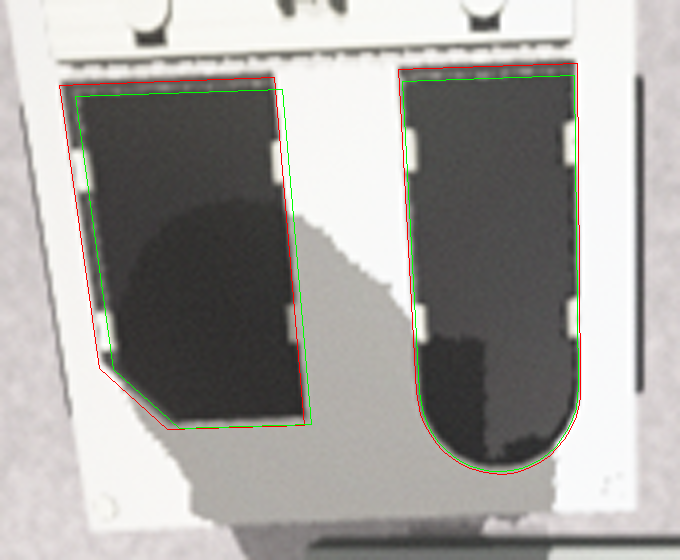

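Run:
```python
from tray import *
import pickle
f=pickle.load(open('pics/w5.pkl','rb'))
o=[]
for poly,cc in ((RT,[472,-21]),(RB,[575.6,-2.8])):
    p=fitrec(f,poly,[cc[0],cc[1],np.radians(15)],(90,150)); print(np.round(p,4),np.degrees(p[2])); o.append((poly,p))
a=np.array(o[0][1]);b=np.array(o[1][1]); d=b[:2]-a[:2]; yw=(a[2]+b[2])/2
print('in tray axes',d@[np.cos(yw),np.sin(yw)],d@[-np.sin(yw),np.cos(yw)])
ovrec(f,o,'ov5b',(130,0,300,140),4)
# rack in hand
s=readout.get_state(); print(s['tcp_pos'])
R=s['tool_rot']; yaw=np.arctan2(-R[0,1],-R[1,1]+0) ; xr=-R[:,1]; yaw=np.arctan2(xr[1],xr[0]); print('yaw',np.degrees(yaw))
x,y,z=s['tcp_pos']
for k,dy in enumerate((-2,0,2)):
    q=np.array([x,y])-dy*R[:2,0]
    overlay(f,'tube',q[0],q[1],yaw,f'hand{k}',z0=z-23,crop=(190,120,320,230),s=5)
```

```text
[ 4.729156e+02 -2.332290e+01  2.589000e-01  6.330000e-02] 14.835442661059043
[ 5.770462e+02 -4.794400e+00  2.853000e-01  7.800000e-02] 16.347160714253274
in tray axes 105.27888662183918 -10.140878637968932
[441.03813073  94.34862941 285.54787451]
yaw 13.298175738546968
```

View pics/ov5b.png

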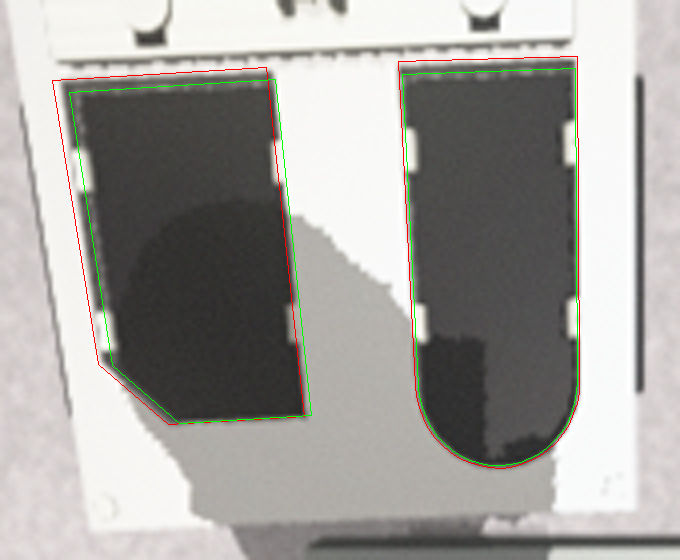

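View pics/hand1.png

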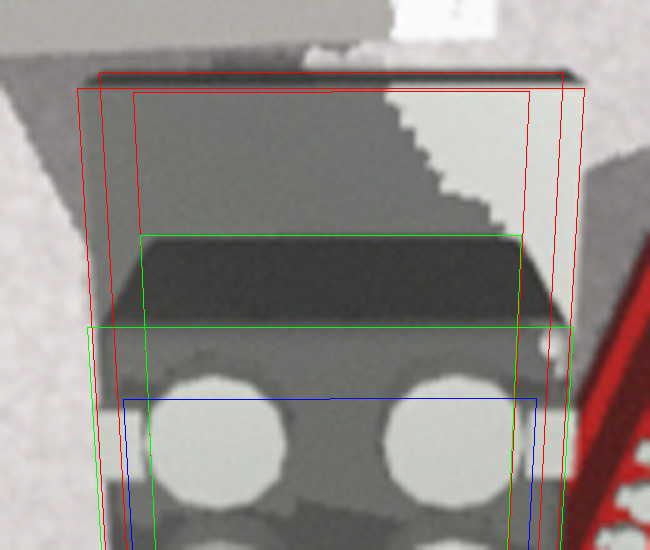

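```bash
cat >> tray.py <<'E'
def joint(f,x0,thr,excl=None,mode='and'):
    g=cv2.cvtColor(f['pixels'],cv2.COLOR_RGB2GRAY).astype(np.float32)
    D=np.clip((thr[1]-g)/(thr[1]-thr[0]),0,1)
    def model(p):
        x,y,yw,dy=p[0],p[1],p[2]/50,p[3]
        bx=x+104*np.cos(yw)-dy*np.sin(yw); by=y+104*np.sin(yw)+dy*np.cos(yw)
        return np.maximum(vis(f,RT,x,y,yw),vis(f,RB,bx,by,yw))
    p0=np.array([x0[0],x0[1],x0[2]*50,x0[3]])
    m0=model(p0); near=cv2.dilate((m0>0).astype(np.uint8),np.ones((13,13)))>0
    if excl is not None: near&=~excl
    s=np.array([p0]*5)
    for i in range(4): s[i+1,i]+=3
    r=minimize(lambda p:(near*np.abs(model(p)-D)).sum()/m0.sum(),p0,method='Nelder-Mead',options=dict(initial_simplex=s,xatol=.03,fatol=1e-6))
    x,y,yw,dy=r.x[0],r.x[1],r.x[2]/50,r.x[3]
    b=(x+104*np.cos(yw)-dy*np.sin(yw), y+104*np.sin(yw)+dy*np.cos(yw),yw)
    return (x,y,yw),b,dy,r.fun
E
python3 - <<'E'
from tray import *
import pickle
for n in ('w5','w4'):
    f=pickle.load(open(f'pics/{n}.pkl','rb'))
    for thr in ((90,150),(100,165),(80,120)):
        a,b,dy,c=joint(f,[472.5,-22,.263,-10],thr); print(n,thr,np.round(a,3),np.round(b,2),round(dy,2),round(c,3))
    ovrec(f,[(RT,a),(RB,b)],'ovj'+n,(80,0,310,140) ,3)
E
```

```text
w5 (90, 150) [ 4.73278e+02 -2.31670e+01  2.64000e-01] [ 5.7619e+02 -5.3100e+00  2.6000e-01] -9.64 0.072
w5 (100, 165) [ 4.73308e+02 -2.31520e+01  2.64000e-01] [ 5.762e+02 -5.270e+00  2.600e-01] -9.55 0.075
w5 (80, 120) [ 4.7340e+02 -2.2865e+01  2.6500e-01] [ 5.7611e+02 -4.2500e+00  2.6000e-01] -8.92 0.083
w4 (90, 150) [ 4.73057e+02 -2.40590e+01  2.66000e-01] [ 5.7564e+02 -4.9400e+00  2.7000e-01] -8.55 0.058
w4 (100, 165) [ 4.73452e+02 -2.35990e+01  2.71000e-01] [ 5.7613e+02 -4.6400e+00  2.7000e-01] -9.25 0.057
w4 (80, 120) [ 4.73445e+02 -2.42320e+01  2.71000e-01] [ 5.7607e+02 -5.0900e+00  2.7000e-01] -9.01 0.087
```

View pics/ovjw4.png

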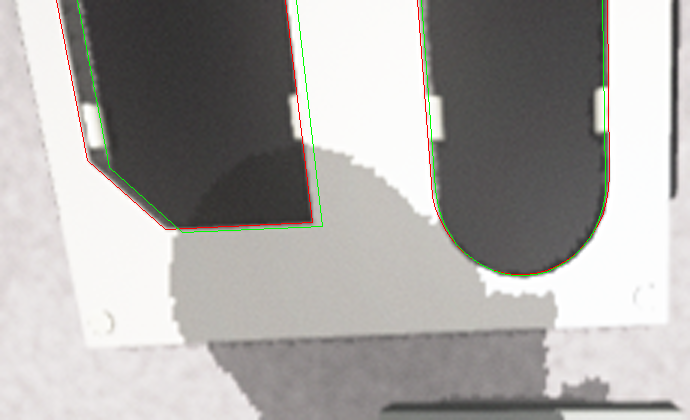

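View pics/ovjw5.png

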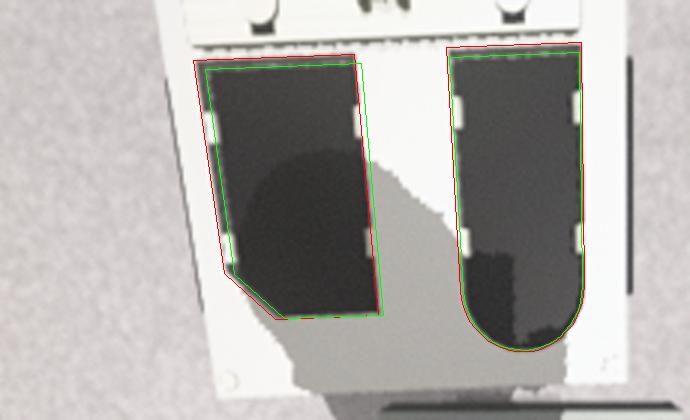

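```bash
python3 -m pendant '[[[0.004,-0.010,-0.01],[0,0,0.017],0.3],[[0.004,-0.015,-0.02],[0,0,0.016],0.3],[[0.004,-0.015,-0.025],[0,0,0],0.3],[[0.004,-0.015,-0.025],[0,0,0],0.3],[[0.004,-0.015,-0.025],[0,0,0],0.3],[[0.004,-0.015,-0.025],[0,0,0],0.3],[[0.004,-0.015,-0.025],[0,0,0],0.3],[[0.004,-0.010,-0.025],[0,0,0],0.3],[[0,-0.007,-0.02],[0,0,0],0.3],[[0,0,-0.014],[0,0,0],0.3],[[0,0,0],[0,0,0],0.3],[[0,0,0],[0,0,0],0.3]]'; python3 look.py w6
```

```text
clock: 9.72
tcp_pos: [472.7, -23.1, 72.2]
tool_rot: [[0.262, -0.965, -0.003], [-0.965, -0.262, -0.001], [0.001, 0.003, -1.0]]
wrist_force: [0.8, 0.6, -1.6]
gripper_width: 0.486
9.7667 [473.6 -22.8  73.6] [ 3.800e-01 -2.710e-01 -4.880e-01  1.000e-03 -1.354e+00 -1.150e-01] [-0.5  0.5 -1.9]
```

View pics/w6.png

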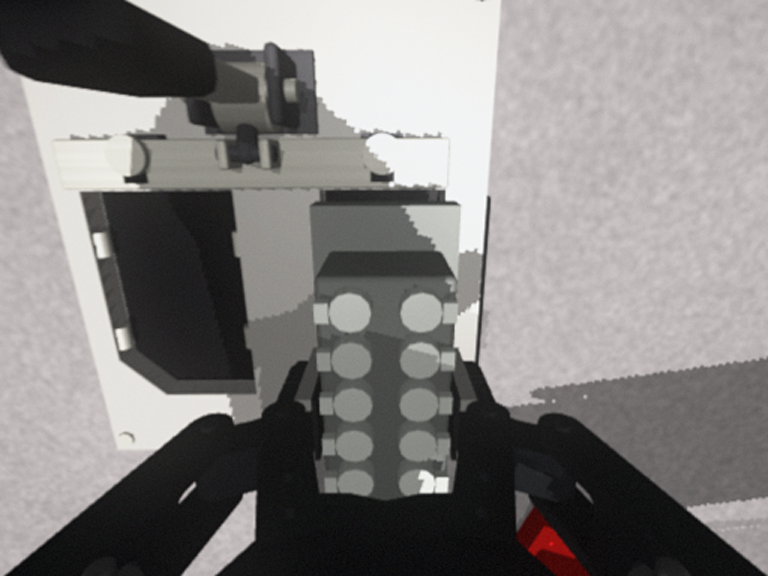

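Run:
```python
from tray import *
import pickle
f=pickle.load(open('pics/w6.pkl','rb'))
yw=.266
x,y=473.3,-23.3
b=(x+104*np.cos(yw)+10*np.sin(yw), y+104*np.sin(yw)-10*np.cos(yw),yw); print(b)
ovrec(f,[(RT,(x,y,yw)),(RB,b)],'ovj6',(30,80,320,310),2.7)
```

```text
(np.float64(576.271073642854), np.float64(-5.609381219473098), 0.266)
```

View pics/ovj6.png

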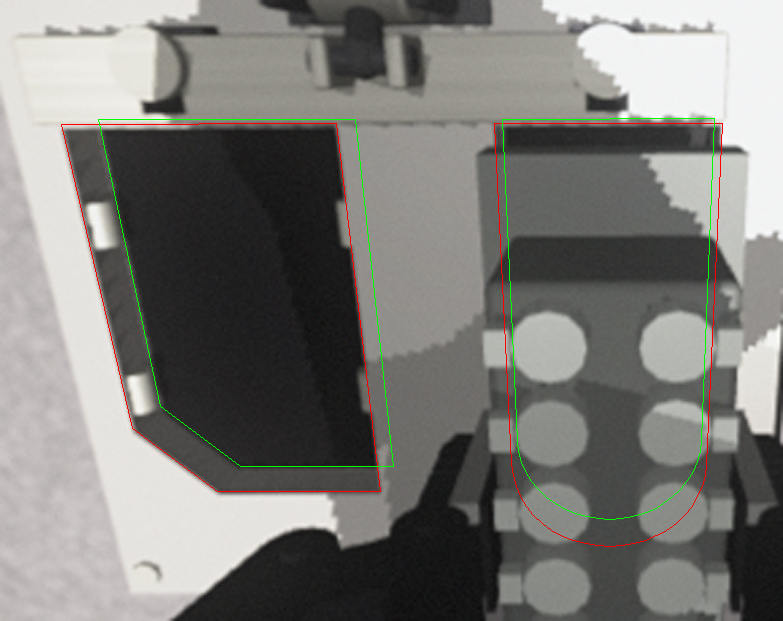

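```bash
python3 -m pendant '[[[0,0,-0.006],[0,0,0],0.3],[[0,0,-0.006],[0,0,0],0.3],[[0,0,-0.006],[0,0,0],0.3],[[0,0,-0.004],[0,0,0],0.3],[[0,0,-0.003],[0,0,0],0.3],[[0,0,-0.002],[0,0,0],0.3],[[0,0,-0.001],[0,0,0],0.3],[[0,0,0],[0,0,0],0.3]]' && python3 -m pendant '[[[0,0,-0.001],[0,0,0],0.3],[[0,0,-0.001],[0,0,0],0.3],[[0,0,-0.001],[0,0,0],0.3],[[0,0,0],[0,0,0],0.3]]'
```

```text
clock: 10.43
tcp_pos: [473.5, -22.8, 45.1]
tool_rot: [[0.262, -0.965, -0.0], [-0.965, -0.262, -0.0], [0.0, 0.0, -1.0]]
wrist_force: [-0.2, 0.2, -3.5]
gripper_width: 0.481
clock: 10.77
tcp_pos: [473.4, -22.8, 42.1]
tool_rot: [[0.262, -0.965, -0.0], [-0.965, -0.262, -0.0], [-0.0, 0.0, -1.0]]
wrist_force: [0.8, 0.3, -3.1]
gripper_width: 0.484
```

```bash
python3 -m pendant '[[[0,0,-0.001],[0,0,0],0.3],[[0,0,-0.001],[0,0,0],0.3],[[0,0,-0.001],[0,0,0],0.3],[[0,0,0],[0,0,0],0.3]]' 100; python3 -m pendant '[[[0,0,-0.001],[0,0,0],0.3],[[0,0,-0.001],[0,0,0],0.3],[[0,0,-0.001],[0,0,0],0.3],[[0,0,0],[0,0,0],0.3]]'
```

```text
clock: 11.1
tcp_pos: [473.8, -23.0, 40.3]
tool_rot: [[0.262, -0.965, 0.001], [-0.965, -0.262, -0.001], [0.001, -0.0, -1.0]]
wrist_force: [-2.9, 1.2, 4.3]
gripper_width: 0.479
clock: 11.43
tcp_pos: [474.6, -23.1, 38.4]
tool_rot: [[0.262, -0.965, 0.003], [-0.965, -0.262, -0.001], [0.002, -0.003, -1.0]]
wrist_force: [-3.9, -0.9, 8.6]
gripper_width: 0.475
```

```bash
python3 -m pendant '[[[0,0,-0.001],[0,0,0],0.3],[[0,0,-0.001],[0,0,0],0.3],[[0,0,-0.001],[0,0,0],0.3],[[0,0,0],[0,0,0],0.3]]'; python3 -m pendant '[[[0,0,-0.001],[0,0,0],0.3],[[0,0,-0.001],[0,0,0],0.3],[[0,0,0],[0,0,0],0.3]]'
```

```text
clock: 11.77
tcp_pos: [474.5, -23.3, 35.1]
tool_rot: [[0.262, -0.965, 0.002], [-0.965, -0.262, -0.001], [0.002, -0.002, -1.0]]
wrist_force: [-2.6, -1.1, 5.9]
gripper_width: 0.475
clock: 12.02
tcp_pos: [474.3, -23.3, 33.1]
tool_rot: [[0.262, -0.965, 0.002], [-0.965, -0.262, -0.001], [0.002, -0.002, -1.0]]
wrist_force: [-3.8, -1.7, 10.1]
gripper_width: 0.472
```

```bash
python3 look.py w7
```

```text
12.0667 [474.3 -23.3  33.1] [ 0.379 -0.241 -0.54   0.002 -1.27  -0.114] [-3.4 -0.3  9.4]
```

View pics/w7.png

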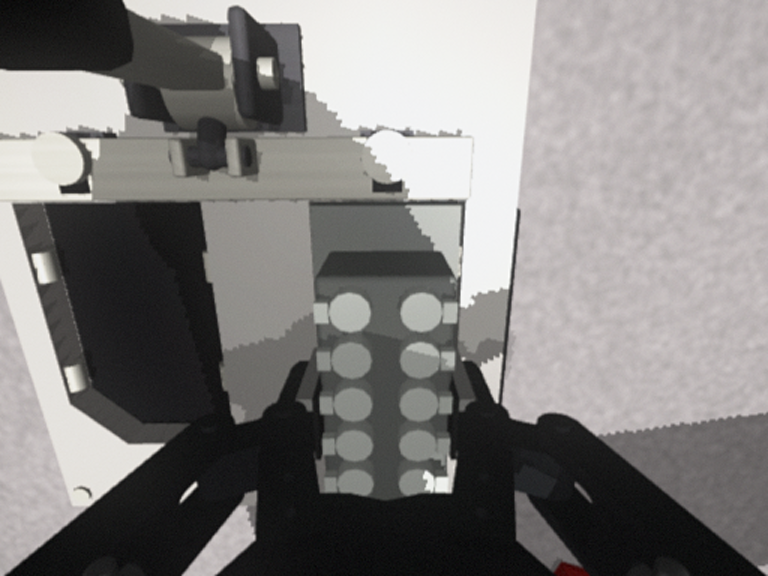

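```bash
python3 -m pendant '[[[0,0,-0.001],[0,0,0],0.3],[[0,0,-0.001],[0,0,0],0.3],[[0,0,0],[0,0,0],0.3]]'; python3 -m pendant '[[[0,0,-0.001],[0,0,0],0.3],[[0,0,-0.001],[0,0,0],0.3],[[0,0,0],[0,0,0],0.3]]'
```

```text
clock: 12.32
tcp_pos: [474.4, -23.3, 33.1]
tool_rot: [[0.262, -0.965, 0.002], [-0.965, -0.262, -0.002], [0.002, -0.001, -1.0]]
wrist_force: [-12.1, 0.6, 22.7]
gripper_width: 0.476
clock: 12.57
tcp_pos: [474.4, -23.3, 33.0]
tool_rot: [[0.263, -0.965, 0.002], [-0.965, -0.263, -0.002], [0.003, -0.002, -1.0]]
wrist_force: [-18.1, 2.6, 34.1]
gripper_width: 0.474
```

```bash
python3 -m pendant '[[[0,0,0.002],[0,0,0],0.3],[[0,0,0.0015],[0,0,0],0.3],[[0,0,0],[0,0,0],0.3],[[0,0,0],[0,0,0],0.6],[[0,0,0],[0,0,0],0.8],[[0,0,0],[0,0,0],1],[[0,0,0],[0,0,0],1],[[0,0,0.005],[0,0,0],1],[[0,0,0.01],[0,0,0],1],[[0,0,0.02],[0,0,0],1],[[0,0,0.03],[0,0,0],1],[[0,0,0.03],[0,0,0],1]]'; python3 -m pendant '[[[0,0,0.03],[0,0,0],1],[[-0.004,0.015,0.03],[0,0,0],1],[[-0.008,0.03,0.03],[0,0,0],1],[[-0.008,0.03,0],[0,0,0],1],[[0,0,0],[0,0,0],1],[[0,0,0],[0,0,0],1]]'; python3 look.py w8
```

```text
clock: 13.57
tcp_pos: [473.1, -23.1, 127.3]
tool_rot: [[0.262, -0.965, -0.001], [-0.965, -0.262, -0.001], [0.0, 0.001, -1.0]]
wrist_force: [0.5, 0.2, 0.9]
gripper_width: 1.0
clock: 14.07
tcp_pos: [453.7, 52.4, 216.2]
tool_rot: [[0.265, -0.964, 0.002], [-0.964, -0.265, 0.001], [-0.001, -0.002, -1.0]]
wrist_force: [0.2, 0.0, 0.1]
gripper_width: 0.995
14.1167 [453.8  51.5 215.6] [ 0.558 -0.354 -0.293  0.    -1.63  -0.292] [ 0.1 -0.5 -0.8]
```

View pics/w8.png

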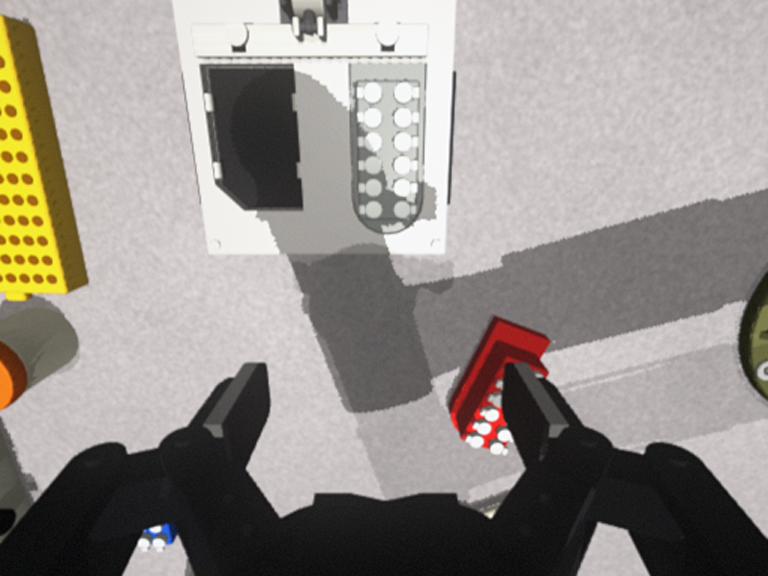

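Run:
```python
from tray import *
import pickle
f=pickle.load(open('pics/w8.pkl','rb'))
p=fitrec(f,RB,[576.2,-5.6,.266],(90,150)); print(np.round(p,3))
overlay(f,'tube',473.3,-23.3,.266,'ovt8',z0=10,crop=(220,30,300,165),s=5)
```

```text
[ 5.75923e+02 -4.31000e+00  2.68000e-01  8.90000e-02]
```

View pics/ovt8.png

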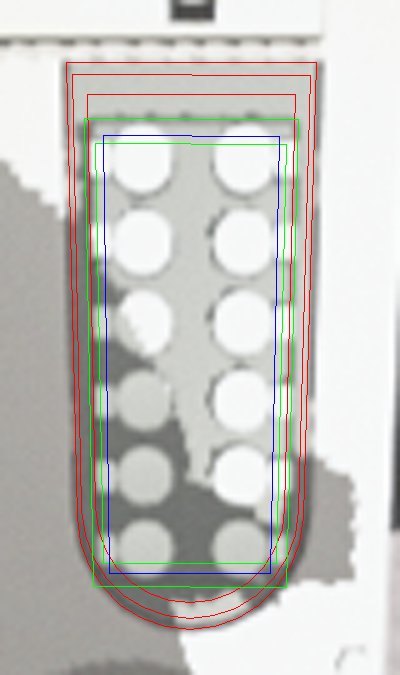

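```bash
python3 -m pendant '[[[0,-0.02,0],[0,0,0],1],[[0,-0.038,0],[0,0,0],1],[[0,-0.04,0],[0,0,0],1],[[0,-0.04,0],[0,0,0],1],[[0,-0.04,0],[0,0,0],1],[[0,-0.04,0],[0,0,0],1],[[0,-0.04,0],[0,0,0],1],[[0,-0.04,0],[0,0,0],1],[[0,-0.04,0],[0,0,0],1],[[0,-0.04,0],[0,0,0],1],[[0,-0.03,0],[0,0,0],1],[[0,-0.01,0],[0,0,0],1]]'; python3 -m pendant '[[[0,0,0],[0,0,0],1],[[0,0,0],[0,0,0],1]]';python3 look.py w9 bottle_rack
```

```text
clock: 15.12
tcp_pos: [451.8, -371.5, 213.4]
tool_rot: [[0.257, -0.966, -0.003], [-0.966, -0.257, 0.0], [-0.001, 0.003, -1.0]]
wrist_force: [0.2, 1.7, -0.5]
gripper_width: 1.001
clock: 15.28
tcp_pos: [453.0, -367.7, 214.1]
tool_rot: [[0.26, -0.966, -0.001], [-0.966, -0.26, 0.0], [-0.001, 0.001, -1.0]]
wrist_force: [-0.2, 0.2, -0.4]
gripper_width: 0.999
15.3333 [ 453.4 -366.9  214.5] [-0.337 -0.005  0.009  0.    -1.585  0.601] [-1.3  0.6 -0.2]
bottle_rack 0.94 [182.9, 1.1, 262.5, 82.1]
bottle_rack 0.89 [339.3, 34.3, 457.5, 109.2]
```

View pics/w9.png

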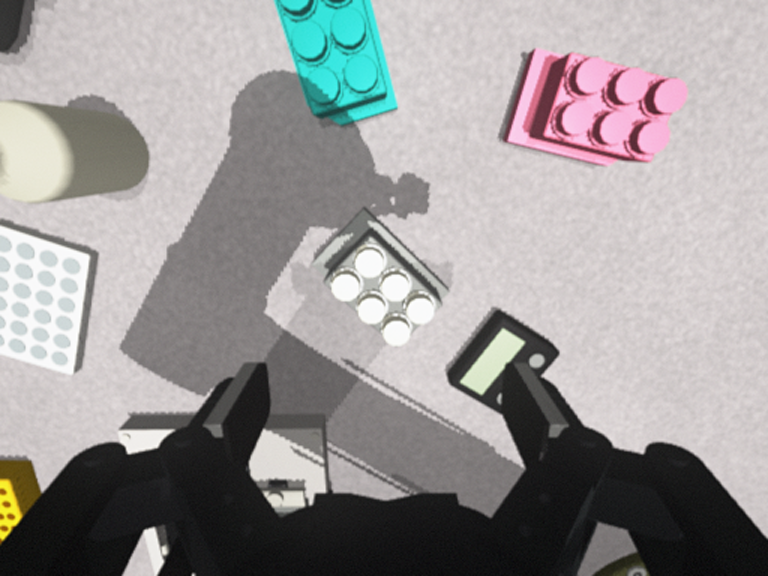

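Run:
```python
from fit import *
import pickle
f=imaging.grab_frame('wrist')
save(f,'c9',(195,125,315,245),5)
for r in imaging.regions_of('bottle_rack',f):
    b=r['bbox']
    if 200<b[0]<240:
        print(b); x,y,_=onz(f,(b[0]+b[2])/2,(b[1]+b[3])/2,25)
        # image down-right in world
        R=np.array(f['pose'])[:3,:3]
        for d in (np.array([1,1,0]),-np.array([1,1,0])):
            w=R@d; psi=np.arctan2(w[1],w[0])-np.pi/2
            p=fit(f,'bottle',r['region'],[x,y,psi]); print(np.round(p,3),np.degrees(p[2]))
            overlay(f,'bottle',*p[:3],'ov9%d'%(d[0]>0),crop=(195,125,315,245),s=5)
```

```text
[208.4, 138.6, 299.2, 231.2]
[ 4.50377e+02 -3.44311e+02  1.06000e+00  5.20000e-02] 60.73797423286157
[ 4.48490e+02 -3.44021e+02 -2.10600e+00  9.40000e-02] -120.69077930525704
```

View pics/c9.png

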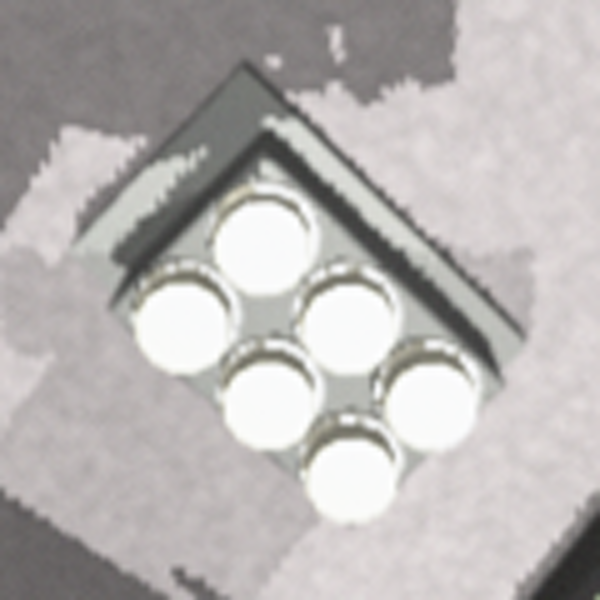

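View pics/ov91.png

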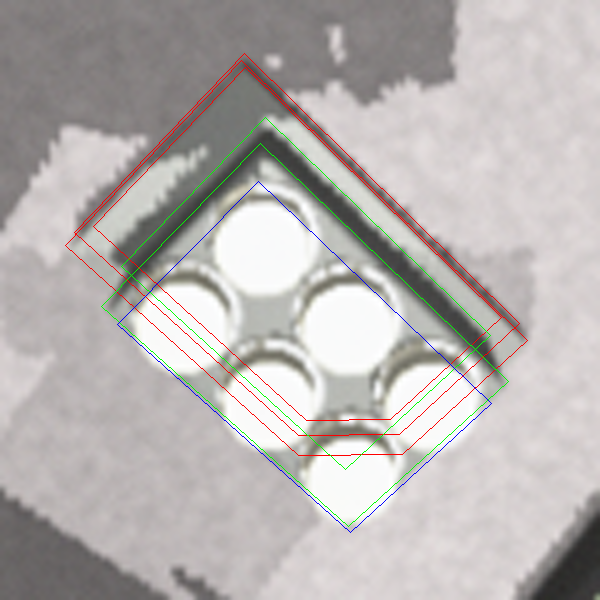

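View pics/ov90.png

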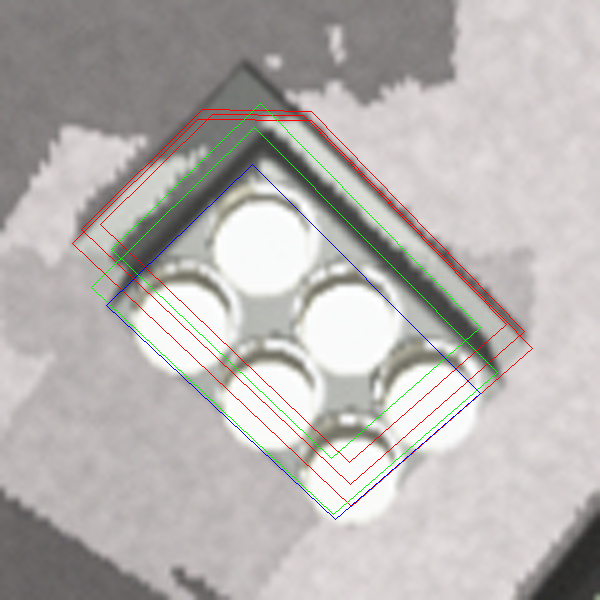

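```bash
python3 -m pendant '[[[-0.001,0.004,-0.01],[0,0,0.125],1],[[-0.001,0.004,-0.01],[0,0,0.125],1],[[-0.001,0.004,-0.01],[0,0,0.125],1],[[0,0.004,-0.01],[0,0,0.125],1],[[0,0.004,-0.01],[0,0,0.125],1],[[0,0.002,0],[0,0,0.125],1],[[0,0,0],[0,0,0.044],1],[[0,0,0],[0,0,0],1],[[0,0,0],[0,0,0],1],[[0,0,0],[0,0,0],1]]';python3 look.py w10
python3 - <<'E'
from fit import *
f=imaging.grab_frame('wrist')
b0=proj(f,[[450,-344,30]])[0]; print(b0)
for r in imaging.regions_of('bottle_rack',f)[:4]:
    b=r['bbox']; print(b,r['conf'])
    if b[0]<b0[0]<b[2] and b[1]<b0[1]<b[3]:
        p=fit(f,'bottle',r['region'],[450,-344,np.radians(60.7)]); print(np.round(p,3),np.degrees(p[2]))
        overlay(f,'bottle',*p[:3],'ov10',crop=(int(b[0])-15,int(b[1])-15,int(b[2])+15,int(b[3])+15))
E
```

```text
clock: 16.32
tcp_pos: [451.0, -344.5, 165.2]
tool_rot: [[0.871, -0.49, 0.001], [-0.49, -0.871, -0.0], [0.001, -0.0, -1.0]]
wrist_force: [-0.7, -0.3, -0.4]
gripper_width: 1.004
16.3667 [ 451.  -344.6  165.1] [-0.299 -0.044 -0.119  0.    -1.495  1.357] [0.  0.7 0.3]
[256.5445609  180.59634075]
[222.5, 129.9, 291.2, 231.3] 0.87
[ 4.50347e+02 -3.43371e+02  1.05900e+00  3.60000e-02] 60.66779556971794
[315.8, 0.0, 429.4, 95.2] 0.79
[390.1, 139.6, 502.7, 249.0] 0.74
```

View pics/ov10.png

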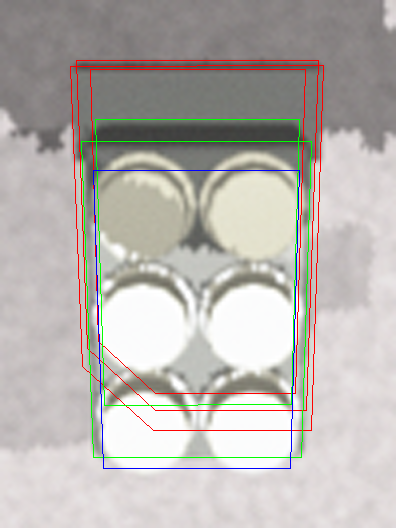

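```bash
python3 -m pendant '[[[-0.0005,0.001,-0.02],[0,0,0],1],[[0,0,-0.02],[0,0,0],1],[[0,0,-0.02],[0,0,0],1],[[0,0,-0.02],[0,0,0],1],[[0,0,-0.02],[0,0,0],1],[[0,0,-0.018],[0,0,0],1],[[0,0,-0.014],[0,0,0],1],[[0,0,-0.009],[0,0,0],1],[[0,0,0],[0,0,0],1],[[0,0,0],[0,0,0],1],[[0,0,0],[0,0,0],1]]' && python3 -m pendant '[[[0,0,0],[0,0,0],0.4],[[0,0,0],[0,0,0],0.4],[[0,0,0],[0,0,0],0.4],[[0,0,0],[0,0,0],0.4],[[0,0,0],[0,0,0],0.4],[[0,0,0],[0,0,0],0.4],[[0,0,0],[0,0,0],0.4],[[0,0,0],[0,0,0],0.4]]' 80
python3 look.py w11
```

```text
clock: 17.38
tcp_pos: [451.0, -344.3, 25.0]
tool_rot: [[0.872, -0.49, 0.001], [-0.49, -0.872, -0.001], [0.002, 0.0, -1.0]]
wrist_force: [0.4, -0.3, 0.5]
gripper_width: 1.005
clock: 18.05
tcp_pos: [451.0, -344.1, 24.9]
tool_rot: [[0.872, -0.49, 0.002], [-0.49, -0.872, -0.001], [0.002, 0.0, -1.0]]
wrist_force: [0.4, 0.7, 6.0]
gripper_width: 0.615
18.1 [ 451.  -344.1   24.9] [-0.298  0.027 -0.309  0.    -1.232  1.357] [0.1 1.8 5.5]
```

View pics/w11.png

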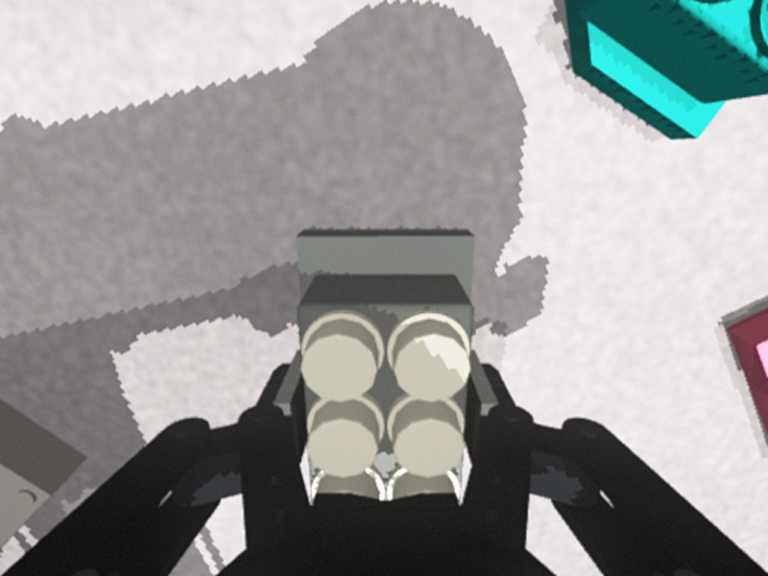

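```bash
python3 - <<'E'
from fit import *
import pickle
f=pickle.load(open('pics/w11.pkl','rb'))
s=readout.get_state(); R=s['tool_rot']; xr=-R[:,1]; yaw=np.arctan2(xr[1],xr[0])
overlay(f,'bottle',s['tcp_pos'][0],s['tcp_pos'][1],yaw,'hand11',z0=0,crop=(190,140,325,260),s=5)
E
python3 -m pendant '[[[0,0,0.01],[0,0,0],0.4],[[0,0,0.02],[0,0,0],0.4],[[0,0,0.03],[0,0,0],0.4],[[0,0,0.03],[0,0,0],0.4],[[0,0,0.03],[0,0,0],0.4],[[0,0,0.03],[0,0,0],0.4],[[0.006,0.015,0.03],[0,0,-0.06],0.4],[[0.008,0.02,0],[0,0,-0.1],0.4],[[0.01,0.028,0],[0,0,-0.1],0.4],[[0.01,0.028,0],[0,0,-0.1],0.4],[[0.01,0.028,0],[0,0,-0.1],0.4],[[0.01,0.028,0],[0,0,-0.1],0.4]]'
```

```text
clock: 19.1
tcp_pos: [503.9, -195.4, 203.1]
tool_rot: [[0.474, -0.881, -0.002], [-0.881, -0.474, 0.001], [-0.001, 0.001, -1.0]]
wrist_force: [0.7, -0.6, -2.8]
gripper_width: 0.619
```

View pics/hand11.png

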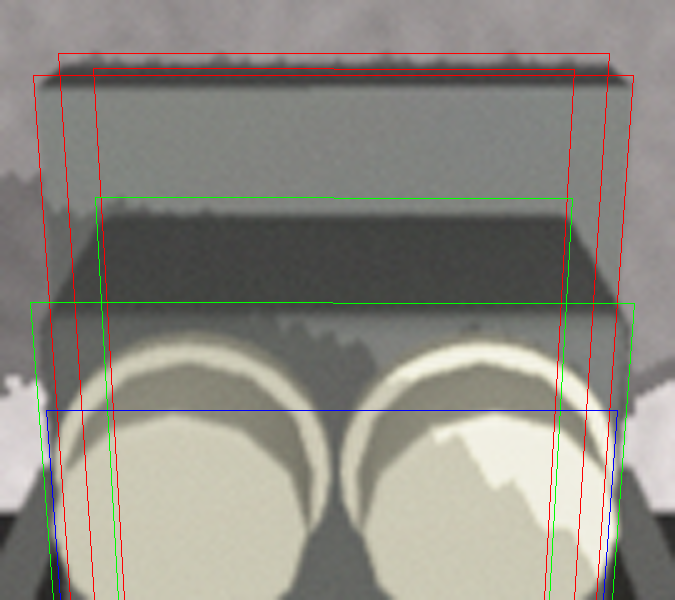

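Run:
```python
from fit import *
import pickle
from scipy.optimize import least_squares
def go(n,tcp,yaw,tz,pts,obs,y0,x0,wid):
    f=pickle.load(open(f'pics/{n}.pkl','rb'))
    c,s=np.cos(yaw),np.sin(yaw)
    def res(p):
        r=[]
        for (yy,z),o in zip(pts,obs):
            q=np.array([tcp[0]-s*(yy+p[0]),tcp[1]+c*(yy+p[0]),tcp[2]-tz+z+p[1]])
            r.append(proj(f,[q])[0,1]-((o+.5)/5-.5+y0))
        return r
    r=least_squares(res,[0,0]); print(n,r.x,np.array(r.fun).round(2))
    r=least_squares(lambda p:res([p[0],0]),[0]); print('  dz=0',r.x,np.array(r.fun).round(2))
go('w5',[441,94.4,285.5],np.radians(13.3),23,[(-62,20),(-46,20),(-46,54)],[87,237,322],120,190,0)
go('w11',[451,-344.1,24.9],np.radians(60.67),24.9,[(-52,20),(-38,20),(-38,54)],[85,215,309],140,190,0)
```

```text
w5 [ 0.19214283 -1.66320615] [ 0.28 -0.74  0.36]
  dz=0 [-0.19989848] [-0.06 -0.73  0.63]
w11 [ 2.11706006 -3.11974845] [ 0.67 -1.47  0.62]
  dz=0 [1.17445826] [ 0.11 -1.51  1.13]
```

```bash
python3 -m pendant '[[[0.01,0.028,0],[0,0,-0.1],0.4],[[0.01,0.028,0],[0,0,-0.1],0.4],[[0.01,0.028,0],[0,0,-0.033],0.4],[[0.01,0.028,0],[0,0,0],0.4],[[0.01,0.028,0],[0,0,0],0.4],[[0.01,0.025,0],[0,0,0],0.4],[[0.008,0.018,0],[0,0,0],0.4],[[0.0035,0.007,0],[0,0,0],0.4],[[0,0,0],[0,0,0],0.4],[[0,0,0],[0,0,0],0.4]]'; python3 look.py w12
```

```text
clock: 19.93
tcp_pos: [575.3, -7.0, 203.1]
tool_rot: [[0.263, -0.965, -0.002], [-0.965, -0.263, -0.0], [-0.0, 0.002, -1.0]]
wrist_force: [0.5, -0.5, -3.0]
gripper_width: 0.615
19.9833 [575.3  -7.5 203.4] [ 0.336 -0.025 -0.032  0.    -1.566 -0.07 ] [ 0.8  0.  -3.1]
```

View pics/w12.png

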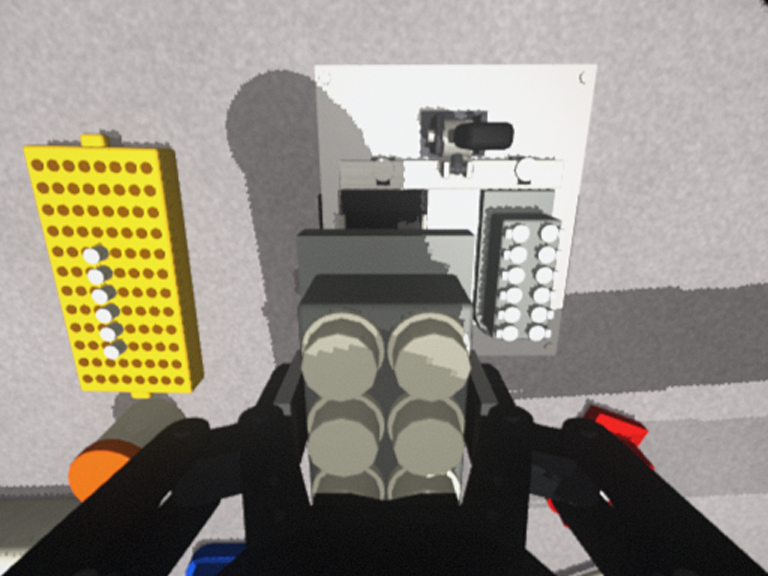

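```bash
python3 -m pendant '[[[0.0008,0.0006,-0.01],[0,0,0],0.4],[[0,0,-0.02],[0,0,0],0.4],[[0,0,-0.02],[0,0,0],0.4],[[0,0,-0.02],[0,0,0],0.4],[[0,0,-0.02],[0,0,0],0.4],[[0,0,-0.02],[0,0,0],0.4],[[0,0,-0.012],[0,0,0],0.4],[[0,0,-0.006],[0,0,0],0.4],[[0,0,0],[0,0,0],0.4],[[0,0,0],[0,0,0],0.4]]'; python3 look.py w13
python3 - <<'E'
from tray import *
import pickle
f=pickle.load(open('pics/w13.pkl','rb'))
yw=.266
ovrec(f,[(RT,(473.3,-23.3,yw)),(RB,(576.1,-5.2,yw))],'ovj13',(180,80,470,310),2.7)
E
```

```text
clock: 20.82
tcp_pos: [576.9, -6.6, 76.5]
tool_rot: [[0.263, -0.965, 0.001], [-0.965, -0.263, -0.0], [0.001, -0.001, -1.0]]
wrist_force: [-0.5, 0.3, -2.2]
gripper_width: 0.615
20.8667 [577.3  -6.4  77.1] [ 3.370e-01  1.600e-02 -2.220e-01  1.000e-03 -1.331e+00 -7.100e-02] [-0.   0.3 -1.8]
```

View pics/ovj13.png

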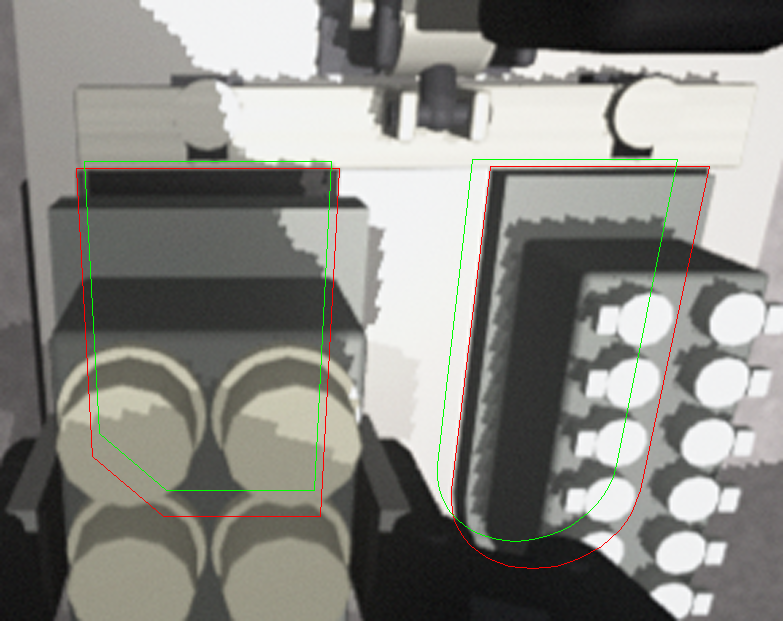

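```bash
python3 -m pendant '[[[-0.0005,0,-0.006],[0,0,0],0.4],[[0,0,-0.007],[0,0,0],0.4],[[0,0,-0.006],[0,0,0],0.4],[[0,0,-0.005],[0,0,0],0.4],[[0,0,-0.003],[0,0,0],0.4],[[0,0,-0.002],[0,0,0],0.4],[[0,0,-0.001],[0,0,0],0.4],[[0,0,0],[0,0,0],0.4]]' && python3 -m pendant '[[[0,0,-0.001],[0,0,0],0.4],[[0,0,-0.001],[0,0,0],0.4],[[0,0,-0.001],[0,0,0],0.4],[[0,0,0],[0,0,0],0.4]]'  100
```

```text
clock: 21.53
tcp_pos: [576.1, -6.3, 45.5]
tool_rot: [[0.263, -0.965, -0.0], [-0.965, -0.263, -0.0], [0.0, 0.0, -1.0]]
wrist_force: [0.2, -0.1, -3.0]
gripper_width: 0.615
clock: 21.87
tcp_pos: [576.7, -6.2, 43.1]
tool_rot: [[0.263, -0.965, 0.001], [-0.965, -0.263, 0.0], [0.0, -0.001, -1.0]]
wrist_force: [1.4, 0.7, -3.5]
gripper_width: 0.617
```

```bash
python3 -m pendant '[[[0,0,-0.001],[0,0,0],0.4],[[0,0,-0.001],[0,0,0],0.4],[[0,0,-0.001],[0,0,0],0.4],[[0,0,0],[0,0,0],0.4]]' && python3 -m pendant '[[[0,0,-0.001],[0,0,0],0.4],[[0,0,-0.001],[0,0,0],0.4],[[0,0,-0.001],[0,0,0],0.4],[[0,0,0],[0,0,0],0.4]]'
```

```text
clock: 22.2
tcp_pos: [577.1, -6.3, 41.9]
tool_rot: [[0.263, -0.965, 0.003], [-0.965, -0.263, -0.0], [0.001, -0.003, -1.0]]
wrist_force: [-1.5, 0.2, 7.0]
gripper_width: 0.612
clock: 22.53
tcp_pos: [577.6, -6.5, 40.0]
tool_rot: [[0.263, -0.965, 0.004], [-0.965, -0.263, -0.001], [0.002, -0.004, -1.0]]
wrist_force: [-2.6, 0.3, 10.1]
gripper_width: 0.615
```

```bash
python3 -m pendant '[[[0,0,-0.001],[0,0,0],0.4],[[0,0,-0.001],[0,0,0],0.4],[[0,0,-0.001],[0,0,0],0.4],[[0,0,0],[0,0,0],0.4]]' && python3 -m pendant '[[[0,0,-0.001],[0,0,0],0.4],[[0,0,-0.001],[0,0,0],0.4],[[0,0,0],[0,0,0],0.4]]'
```

```text
clock: 22.87
tcp_pos: [577.1, -6.6, 35.6]
tool_rot: [[0.263, -0.965, 0.003], [-0.965, -0.263, -0.001], [0.001, -0.002, -1.0]]
wrist_force: [0.1, -1.7, 2.6]
gripper_width: 0.61
clock: 23.12
tcp_pos: [577.1, -6.6, 35.0]
tool_rot: [[0.263, -0.965, 0.003], [-0.965, -0.263, -0.001], [0.002, -0.002, -1.0]]
wrist_force: [-5.7, -0.3, 14.4]
gripper_width: 0.616
```

```bash
python3 -m pendant '[[[0,0,-0.001],[0,0,0],0.4],[[0,0,0],[0,0,0],0.4]]'; python3 -m pendant '[[[0,0,-0.001],[0,0,0],0.4],[[0,0,0],[0,0,0],0.4]]'
```

```text
clock: 23.28
tcp_pos: [577.1, -6.7, 35.0]
tool_rot: [[0.263, -0.965, 0.003], [-0.965, -0.263, -0.002], [0.002, -0.002, -1.0]]
wrist_force: [-7.3, 0.8, 20.2]
gripper_width: 0.619
clock: 23.45
tcp_pos: [577.1, -6.7, 34.9]
tool_rot: [[0.264, -0.965, 0.003], [-0.965, -0.264, -0.002], [0.002, -0.002, -1.0]]
wrist_force: [-9.8, 1.8, 25.4]
gripper_width: 0.616
```

```bash
python3 -m pendant '[[[0,0,0.002],[0,0,0],0.4],[[0,0,0.001],[0,0,0],0.4],[[0,0,0],[0,0,0],0.4],[[0,0,0],[0,0,0],0.7],[[0,0,0],[0,0,0],0.9],[[0,0,0],[0,0,0],1],[[0,0,0],[0,0,0],1],[[0,0,0.005],[0,0,0],1],[[0,0,0.01],[0,0,0],1],[[0,0,0.02],[0,0,0],1],[[0,0,0.03],[0,0,0],1],[[0,0,0.03],[0,0,0],1]]'; python3 -m pendant '[[[0,0,0.03],[0,0,0],1],[[-0.025,0,0.03],[0,0,0],1],[[-0.025,0,0.02],[0,0,0],1],[[0,0,0],[0,0,0],0],[[0,0,0],[0,0,0],0],[[0,0,0],[0,0,0],0]]'; python3 look.py w14 lever lever_grip lever_pivot
```

```text
clock: 24.45
tcp_pos: [575.6, -6.5, 129.1]
tool_rot: [[0.263, -0.965, -0.001], [-0.965, -0.263, -0.001], [0.0, 0.001, -1.0]]
wrist_force: [1.1, 0.3, 1.2]
gripper_width: 1.002
clock: 24.95
tcp_pos: [526.0, -6.1, 208.1]
tool_rot: [[0.263, -0.965, 0.001], [-0.965, -0.263, 0.001], [-0.0, -0.001, -1.0]]
wrist_force: [0.4, 0.1, -0.5]
gripper_width: 0.605
25.0 [526.   -6.2 207.2] [ 0.371 -0.158 -0.149 -0.    -1.581 -0.105] [-0.6  0.2 -0.7]
lever 0.67 [243.6, 64.2, 278.3, 103.6]
lever_grip 0.61 [243.3, 60.4, 275.2, 101.1]
lever_pivot 0.84 [164.9, 28.9, 353.8, 226.8]
```

View pics/w14.png

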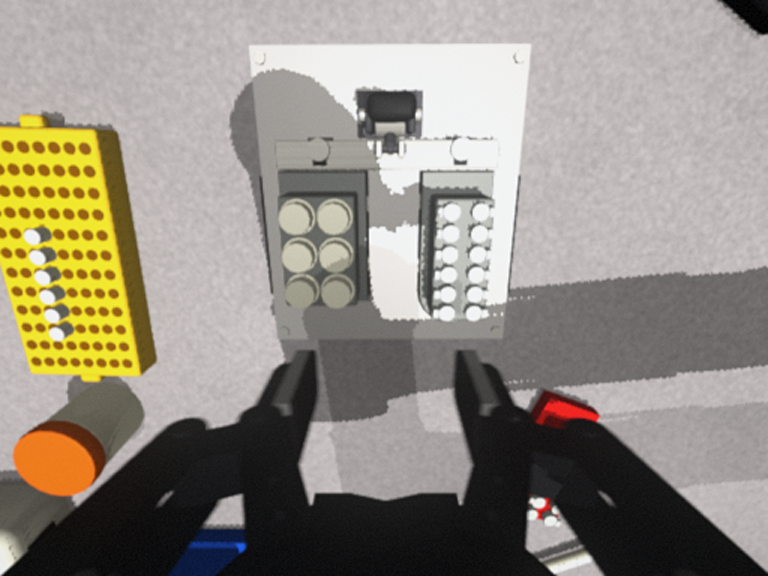

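Run:
```python
from tray import *
import pickle
f=pickle.load(open('pics/w14.pkl','rb'))
overlay(f,'bottle',576.1,-5.2,.266,'ovb14',z0=10,crop=(175,105,345,225),s=4)
im=cv2.imread('pics/ovb14.png')
for g,c in zip(groups('tube'),[(0,0,255),(0,255,0),(255,0,0)]):
    for p,z in g:
        q=(proj(f,place(p,z,473.3,-23.3,.266,10))-[175,105]+.5)*4-.5
        cv2.polylines(im,[q.round().astype(np.int32)],True,c,1)
cv2.imwrite('pics/ovb14.png',im)
# lever hypothesis in tray coords rel. tube recess centre (lx,ly) at pivot
yw=.266; ex=np.array([np.cos(yw),np.sin(yw)]); ey=np.array([-np.sin(yw),np.cos(yw)])
g=onz(f,260,72,130)[:2]-[473.3,-23.3]; print('grip top approx tray coords',g@ex,g@ey)
save(f,'lev14',(220,40,300,120),8)
```

```text
grip top approx tray coords 52.42139333468454 -97.94931471896047
```

View pics/ovb14.png

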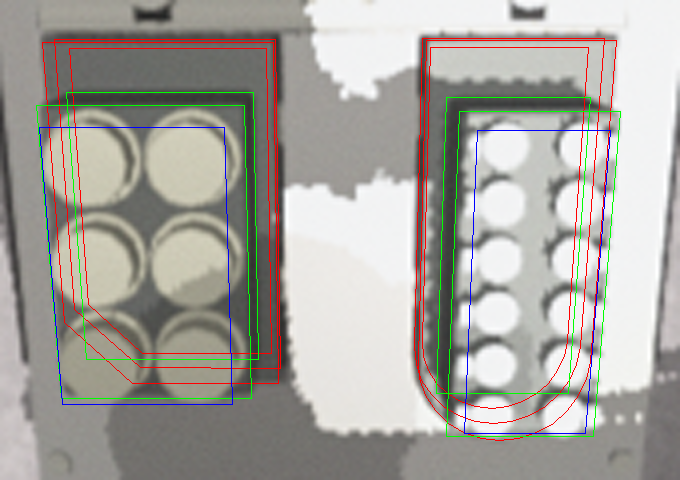

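View pics/lev14.png

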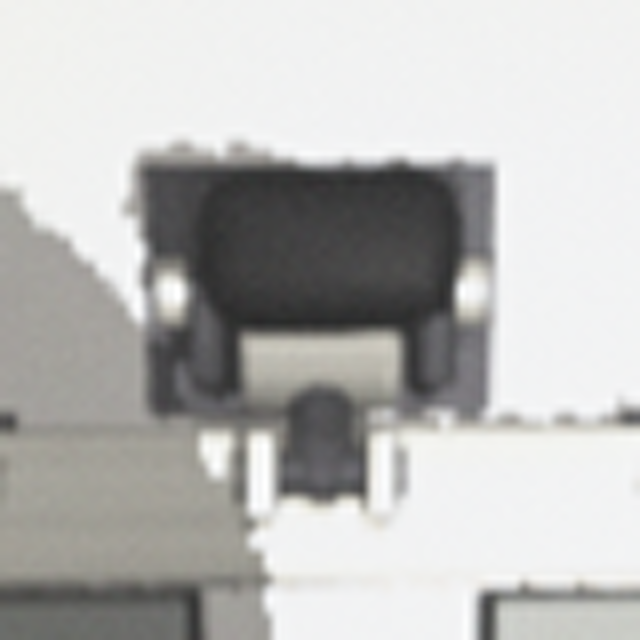

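Run:
```python
from tray import *
import pickle
f=pickle.load(open('pics/w14.pkl','rb'))
yw=.266; ex=np.array([np.cos(yw),np.sin(yw)]); ey=np.array([-np.sin(yw),np.cos(yw)])
p=[(onz(f,u,76.0,50)[:2]) for u in (240.8,278.9)]
m=(p[0]+p[1])/2; print('pivot',m,[(q-[473.3,-23.3])@ex for q in p],(m-[473.3,-23.3])@ey)
def W(dy,z): return np.r_[m+ey*dy,z]
th=-.1
for r in (50,70,90):
  for o in (-6.5,6.5):
    dy=-r*np.sin(th)+o*np.cos(th); z=50+r*np.cos(th)+o*np.sin(th)
    uv=proj(f,[W(dy,z)])[0]; print(r,o,((uv-[220,40])*8).round(0))
# contact path of finger corner and TCP (11 mm back) along lever
for q in (0,.25,.5,.75,1.0,1.25,1.45,1.55):
    t=q-.1; r=70
    dy=-r*np.sin(t)+6.5*np.cos(t)+11; z=50+r*np.cos(t)+6.5*np.sin(t)
    print(q,(m+ey*dy).round(1),round(z,1))
print(readout.get_state()['tcp_pos'])
```

```text
pivot [ 549.88892387 -107.42489761] [np.float64(71.32943111698964), np.float64(32.23263315206607)] -101.29948849216443
50 -6.5 [323. 234.]
50 6.5 [323. 365.]
70 -6.5 [326. 234.]
70 6.5 [325. 376.]
90 -6.5 [328. 235.]
90 6.5 [327. 390.]
0 [543.5 -83.8] 119.0
0.25 [ 548.1 -100.7] 120.2
0.5 [ 552.6 -117.3] 117.0
0.75 [ 556.8 -132.7] 109.7
1.0 [ 560.3 -145.8] 98.6
1.25 [ 563.1 -155.9] 84.5
1.45 [ 564.6 -161.3] 71.7
1.55 [ 565.1 -163.1] 64.9
[526.00049474  -6.37091375 206.4949439 ]
```

```bash
python3 -m pendant '[[[0.003,-0.014,-0.01],[0,0,0],0],[[0.003,-0.014,-0.02],[0,0,0],0],[[0.003,-0.014,-0.02],[0,0,0],0],[[0.003,-0.014,-0.02],[0,0,0],0],[[0.003,-0.012,-0.013],[0,0,0],0],[[0.002,-0.008,-0.0065],[0,0,0],0],[[0,0,0],[0,0,0],0],[[0,0,0],[0,0,0],0],[[0,0,0],[0,0,0],0]]'; python3 look.py w15
```

```text
clock: 25.9
tcp_pos: [543.8, -82.0, 119.6]
tool_rot: [[0.263, -0.965, 0.002], [-0.965, -0.263, -0.0], [0.001, -0.002, -1.0]]
wrist_force: [0.1, -0.4, 0.2]
gripper_width: -0.001
25.95 [543.8 -81.8 119.7] [ 0.216 -0.08  -0.236  0.    -1.412  0.05 ] [-0.   0.5 -0.3]
```

View pics/w15.png

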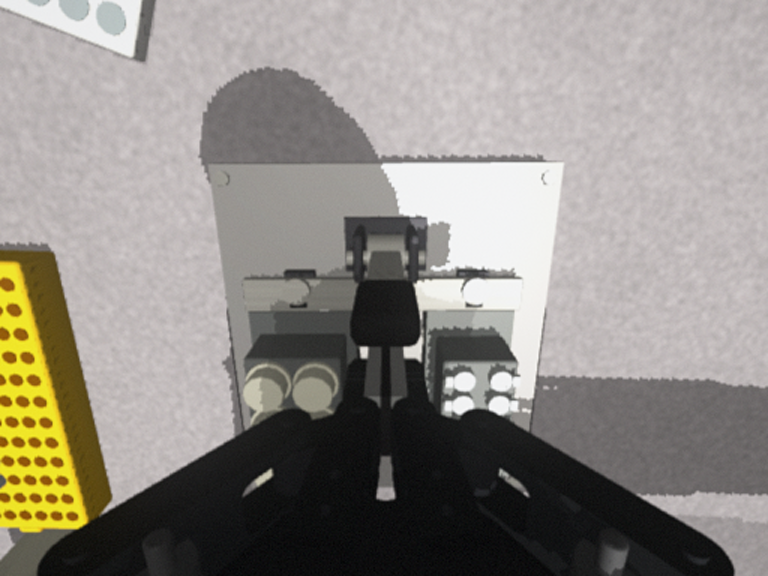

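```bash
python3 -m pendant '[[[0.001,-0.004,0],[0,0,0],0],[[0.001,-0.004,0],[0,0,0],0],[[0.001,-0.004,0],[0,0,0],0],[[0.001,-0.004,0],[0,0,0],0],[[0.001,-0.004,0],[0,0,0],0],[[0.001,-0.004,0],[0,0,0],0]]'; python3 -m pendant '[[[0.001,-0.004,0],[0,0,0],0],[[0.001,-0.004,-0.001],[0,0,0],0],[[0.001,-0.004,-0.001],[0,0,0],0],[[0.001,-0.004,-0.001],[0,0,0],0]]'; python3 look.py w16
```

```text
clock: 26.45
tcp_pos: [549.6, -106.1, 118.4]
tool_rot: [[0.263, -0.965, 0.001], [-0.965, -0.263, 0.001], [-0.001, -0.001, -1.0]]
wrist_force: [1.2, 4.3, 0.1]
gripper_width: 0.001
clock: 26.78
tcp_pos: [553.4, -121.7, 114.8]
tool_rot: [[0.263, -0.965, 0.0], [-0.965, -0.263, 0.002], [-0.002, -0.001, -1.0]]
wrist_force: [1.8, 6.8, -0.1]
gripper_width: 0.003
26.8333 [ 553.5 -122.2  114.6] [ 1.360e-01 -3.000e-02 -1.970e-01 -1.000e-03 -1.403e+00  1.310e-01] [0.9 5.3 1.2]
```

View pics/w16.png

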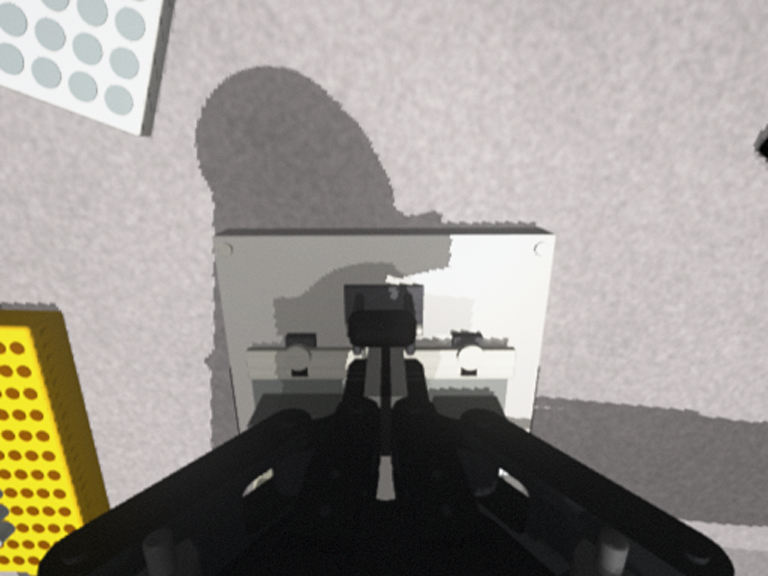

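```bash
python3 -m pendant '[[[0.001,-0.004,-0.001],[0,0,0],0],[[0.001,-0.004,-0.001],[0,0,0],0],[[0.001,-0.004,-0.0015],[0,0,0],0],[[0.001,-0.004,-0.0015],[0,0,0],0],[[0.001,-0.0033,-0.0028],[0,0,0],0],[[0.001,-0.0033,-0.0028],[0,0,0],0],[[0.001,-0.0033,-0.0028],[0,0,0],0],[[0.001,-0.0033,-0.0028],[0,0,0],0]]'; python3 look.py w17
```

```text
clock: 27.5
tcp_pos: [560.5, -150.9, 98.4]
tool_rot: [[0.263, -0.965, -0.002], [-0.965, -0.263, 0.002], [-0.002, 0.002, -1.0]]
wrist_force: [-2.0, 7.2, 0.6]
gripper_width: 0.003
27.55 [ 560.5 -151.4   97.8] [ 8.100e-02  1.700e-02 -1.820e-01 -1.000e-03 -1.374e+00  1.860e-01] [-1.1  5.3  1.6]
```

View pics/w17.png

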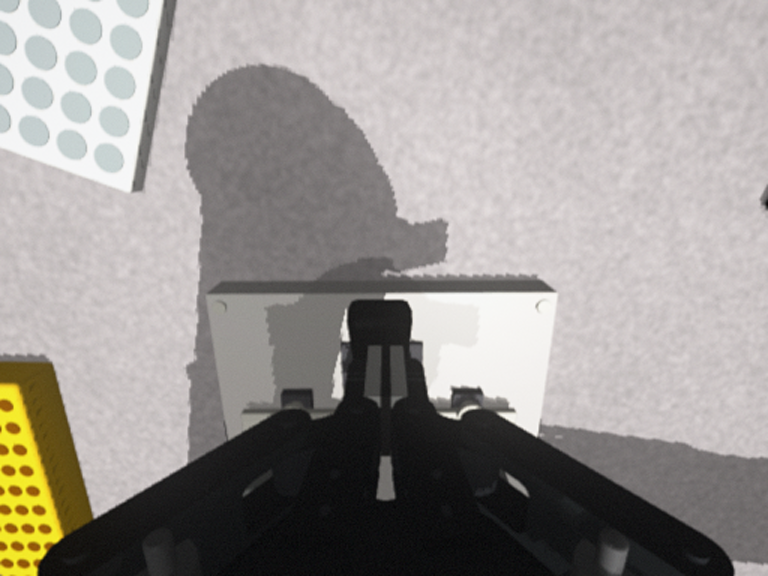

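```bash
python3 -m pendant '[[[0.0007,-0.0025,-0.0035],[0,0,0],0],[[0.0007,-0.0025,-0.0035],[0,0,0],0],[[0.0007,-0.0025,-0.0035],[0,0,0],0],[[0.0007,-0.0025,-0.0035],[0,0,0],0],[[0.0005,-0.0018,-0.004],[0,0,0],0],[[0.0004,-0.0014,-0.004],[0,0,0],0],[[0.0003,-0.001,-0.004],[0,0,0],0]]'; python3 look.py w18
```

```text
clock: 28.13
tcp_pos: [565.1, -166.7, 72.9]
tool_rot: [[0.262, -0.965, -0.0], [-0.965, -0.262, -0.001], [0.001, 0.0, -1.0]]
wrist_force: [0.3, -0.9, 2.4]
gripper_width: 0.003
28.1833 [ 564.7 -166.6   71.8] [ 5.400e-02  5.200e-02 -1.950e-01  1.000e-03 -1.325e+00  2.110e-01] [-0.1 -0.1  1.2]
```

View pics/w18.png

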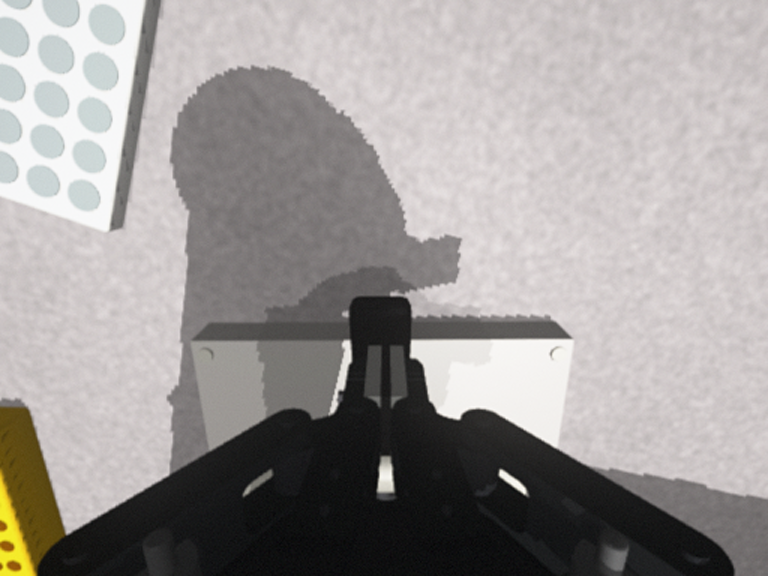

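```bash
python3 -m pendant '[[[0,0,-0.004],[0,0,0],0],[[0,0,-0.004],[0,0,0],0],[[0,0,-0.003],[0,0,0],0],[[0,0,0],[0,0,0],0]]'; python3 -m pendant '[[[0,0,0.02],[0,0,0],0],[[0,0,0.03],[0,0,0],0],[[0,0.01,0.03],[0,0,0],0],[[-0.005,0.03,0.03],[0,0,0],0],[[-0.008,0.035,0.02],[0,0,0],0],[[-0.008,0.035,0],[0,0,0],0],[[-0.008,0.035,0],[0,0,0],0],[[-0.008,0.025,0],[0,0,0],0],[[0,0,0],[0,0,0],0],[[0,0,0],[0,0,0],0]]'; python3 look.py w19
```

```text
clock: 28.52
tcp_pos: [564.5, -165.6, 60.7]
tool_rot: [[0.263, -0.965, -0.002], [-0.965, -0.263, 0.0], [-0.001, 0.002, -1.0]]
wrist_force: [0.1, -0.7, 0.4]
gripper_width: -0.003
clock: 29.35
tcp_pos: [528.0, 4.8, 191.7]
tool_rot: [[0.266, -0.964, 0.001], [-0.964, -0.266, 0.0], [-0.0, -0.001, -1.0]]
wrist_force: [-0.2, -1.0, -0.8]
gripper_width: -0.002
29.4 [528.2   3.9 191.5] [ 0.389 -0.153 -0.173  0.    -1.551 -0.121] [-0.9 -0.8  0.1]
```

View pics/w19.png

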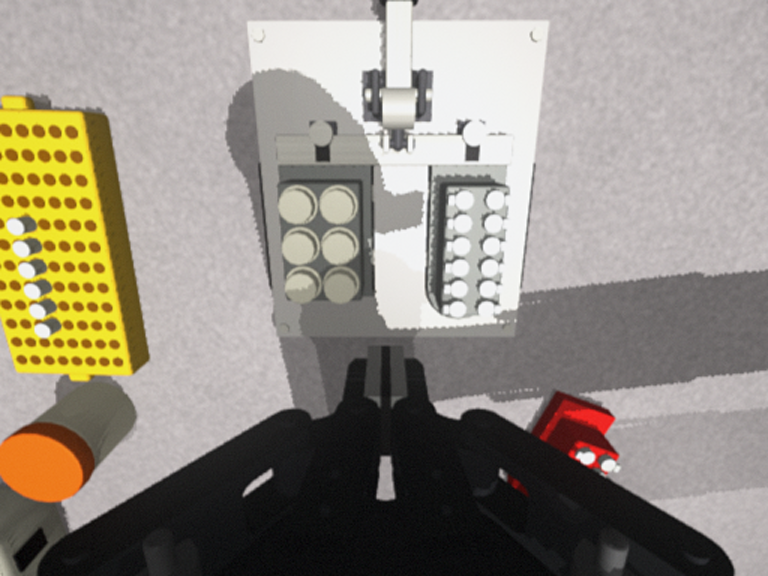

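Run:
```python
from tray import *
import pickle
f=pickle.load(open('pics/w19.pkl','rb'))
ovrec(f,[(RT,(473.3,-23.3,.266)),(RB,(576.1,-5.2,.266))],'ov19',(160,0,360,230),3.4)
f0=imaging.grab_frame('top'); save(f0,'topend',(140,130,440,270),2.6)
for n,z in [('yellow_rack',20),('tip_box',60),('sample_pot',70),('pipette',10),('wash_bottle',100),('well_plate',10),('timer',20)]:
    r=imaging.regions_of(n,f0)
    if r: ys,xs=np.nonzero(r[0]['region']); print(n,onz(f0,xs.mean(),ys.mean(),z).round(0))
```

```text
yellow_rack [782.  73.  20.]
tip_box [507. 518.  60.]
sample_pot [743. 226.  70.]
pipette [298. 341.  10.]
wash_bottle [ 682. -374.  100.]
well_plate [526. -72.  10.]
timer [ 317. -285.   20.]
```

View pics/ov19.png

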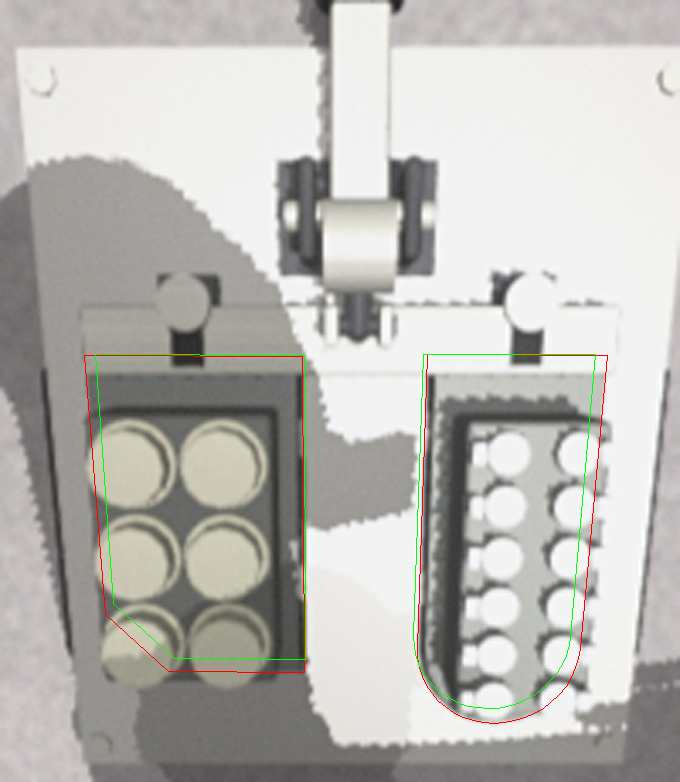

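View pics/topend.png

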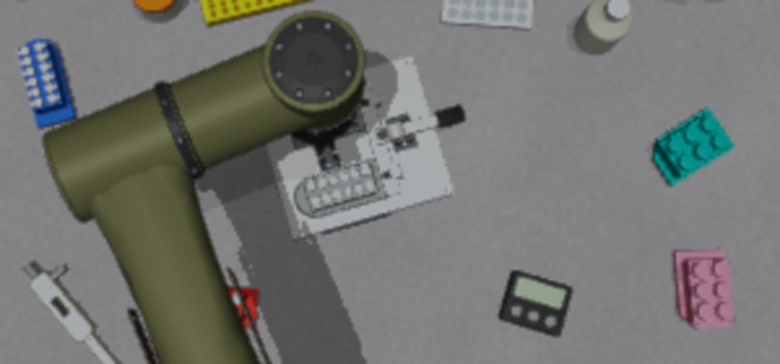

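The bar covers the ends of both feet, the lever lies flat and the other things haven't moved. The well_plate reading is the network picking the tray; the plate is still at crop (487,10), as before.

```bash
python3 -c "
from station import bot,readout
s=readout.get_state(); print(s['wrist_force'],s['clock']); print(bot.sign_off())"
```

```text
[-0.32621142 -0.16732576  0.96630864] 29.8
the job is handed in; nothing more can be done
None
```

Both racks are pressed home in their own recesses, the right way round, and the cam lever is shut. I handed the job in at 29.8 s of the 72 s allowed; no verdict was reported.

- **Racks:** I gripped each grey rack across its block, set it on the noses and pushed it straight down until it stopped on the floor. The stopping heights matched the expected home heights to about 0.1 mm. The highest wrist force I read was about 34 N straight down for the tube rack and 25 N for the bottle rack. Picture overlays at the home position fitted both racks, though an overlay alone shows little difference between home and 8 mm proud. The stop heights are the stronger evidence.
- **Lever:** I pushed it over with the closed fingers, reading about 7 N or less. The force then fell to nearly zero. The last pictures show it lying flat, with the bar's edge over the ends of both feet. I judged the lever angle only from these pictures.
- **Bench:** In the final top view, five of the other things read within 2 mm of their start. The pipette read about 7 mm off, with the arm near it in the picture, but it looks unmoved.
- **Checks that disagreed:**
    - The network took the tray for the well plate in the final view. By eye, the plate had not moved.
    - My first estimate of the lever pivot was about 6 mm off from where the grip appeared, so I corrected it before pushing.

The gripper was clear of everything when I handed in, with the wrist force near zero.

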